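# Prop the cheese case open and stock it

### The job

Get the display case ready for service: slide the yellow hood lock all the way to its unlocked end, raise the hood fully back, swing the prop rod up to its stop, and bring the hood down onto it so that the rod's tip sits in the red socket and holds the hood open. Then move every small wax-coated cheese wheel from the board into the open case, each standing flat on the tray, none on top of another. Leave everything else on the counter where it is.

Things in the scene. Friction and masses are not known exactly. Their poses are not given: they have to be found in the camera images.
- case: White display case, fixed. Origin: centre of its underside on the counter; x points to its back (away from the robot at yaw 0), y to its left, z up. Plinth 260 (x) by 280 (y) mm. Wooden tray 236 by 256 mm, its surface 67 mm above the counter, with an aluminium lip round it 8 mm higher (top at 75 mm). In front of the plinth is a grey ledge, x -165 to -130 mm, top at 58 mm, that carries the lock.
- tray (a point): Centre of the tray's surface, 67 mm above the counter (fixed to the case, same axes as the case). With the hood propped, it overhangs the rear: put the wheels in the front part, 20 to 70 mm in front of this point (x -0.02 to -0.07 in the case frame), anywhere along y within 100 mm of the middle.
- hood (a joint): Angle of the hood about its hinge at the back of the case (axis along the case's y): 0 closed, grows as the front edge is raised, back stop at 1.60 rad. The hood is a clear panel in a white frame, 220 mm deep from the hinge, 262 mm wide, 34 mm high when closed, 0.6 kg. Lifting it takes about 4 N at the grip. Past about 1.43 rad it leans back and stays on its back stop by itself; below that it falls shut unless propped. Propped on the rod it rests at about 1.18 to 1.25 rad.
- hood_hinge (a point): Middle of the hood's hinge axis, fixed to the case: 110 mm behind its centre, 75 mm above the counter.
- hood_grip (a point): Centre of the red grip at the middle of the hood's front edge: a barrel 24 mm long along the case's y, 16 mm in diameter, on a 14 mm wide arm, turning with the hood 250 mm from the hinge axis. 30 mm out in front of the hood's frame; pinch it across its two end faces (along the case's y) from above, it may turn between the fingers. With the hood closed it is 90 mm above the counter, 32 mm above the ledge.
- lock (a joint): Travel of the yellow lock grip along its track on the ledge, in m: about 0 locked (its steel plate then lies over a keeper on the hood), grows towards the case's +y, 0.050 at the end stop, unlocked. Friction about 1.5 N; it stays where it is left.
- lock_grip (a point): Point on the axis of the yellow lock grip, 30 mm above the ledge and 16 mm below its top. The grip is an upright block 16 mm (x) by 24 mm (y) by 46 mm high; take it across its 24 mm width (along the case's y) from above, or push it.
- rod (a joint): Angle of the prop rod about its stiff pivot on the case's right (-y) side (axis along the case's y): 0 stowed, lying level and pointing to the front; grows as its tip swings up and then back; stop at 1.91 rad, where it leans back past upright. The pivot's friction (1 to 1.5 N at the ball) just holds the rod wherever it is let go.
- rod_pivot (a point): Pivot of the rod, fixed to the case: 25 mm behind the case's centre, 185 mm to its right (45 mm clear of the case side), 60 mm above the counter.
- rod_grip (a point): Centre of the yellow ball grip on the rod, 115 mm from the pivot, 22 mm in diameter. The rod is 8 mm steel bar, 130 mm long to its bend, 80 g; pinch the ball along the case's y from above (it turns between the fingers as the rod swings). The rod moves in the plane of the case's x and z.
- rod_tip (a point): Centre of the rounded end (8 mm diameter) of the rod's red bent tip: 143 mm along the rod from the pivot and, when stowed, 18 mm above it.
- socket (a point): Seat of the rod's tip in the red socket: a blind hole 16 by 18 mm, 20 mm deep, in a block on an ear at the hood's right side, 120 mm from the hinge, open on the hood's underside, turning with the hood. With the rod within 0.08 rad of its stop the tip enters as the hood comes down from its back stop (else it lands beside the hole); this point and rod_tip then meet within 6 mm.
- board: Wooden board 300 by 300 by 18 mm, fixed, on the counter to the right of the case; origin: centre of its underside.
- wheel1: Yellow wax-coated cheese wheel: 52 mm diameter, 40 mm high, 80 g, lying flat on the board. Origin: centre of its underside; z up. May be absent.
- wheel2: Red wax wheel, same size and origin. May be absent.
- wheel3: Green wax wheel, same size and origin. May be absent.
- wheel4: Black wax wheel, same size and origin. May be absent.
- jar_mustard: Mustard jar, 60 mm diameter, 85 mm high, behind the board; leave alone. Origin: centre of its underside.
- jar_chutney: Dark red jar, 60 mm diameter, 85 mm high, left of the case; leave alone.
- tin_crackers: Tin, 72 mm diameter, 100 mm high, left of the case; leave alone.
- block_cheese: Pale block of cheese, 75 by 50 by 45 mm, right of the board; leave alone, it is not one of the wheels.
- tag_stand: Small white price card on a dark wood foot, 60 mm wide, 50 mm high, at the rear between the case and the board; leave alone.
- spreader: Flat spreader 200 mm long, lying behind the board; leave alone.
Mind the look-alikes: they are no part of the job. Leave any blue or purple look-alike of the wheel3 alone.

How it is judged:
On the way, in this order (a step that is already met when the one before it is completed fails the run):
1. the lock slide is at its unlocked end (value of joint lock above 0.045 m), for 0.2 s.
2. the hood is raised fully back (value of joint hood above 1.45 rad), for 0.2 s.
3. the rod is swung up to its stop (value of joint rod above 1.8 rad), for 0.2 s.
4. the hood rests on the rod with its tip in the socket (distance between rod_tip and socket below 0.009 m and value of joint hood between 1.1 and 1.32 rad), for 0.5 s.
5. every wheel stands in the case (x of wheel1 in the frame of case between -0.105 and 0.105 m and y of wheel1 in the frame of case between -0.115 and 0.115 m and z of wheel1 in the frame of tray between -0.004 and 0.004 m and angle between each of wheel1, wheel2, wheel3, wheel4's own z axis and vertical below 0.12 rad and x of wheel2 in the frame of case between -0.105 and 0.105 m and y of wheel2 in the frame of case between -0.115 and 0.115 m and z of wheel2 in the frame of tray between -0.004 and 0.004 m and x of wheel3 in the frame of case between -0.105 and 0.105 m and y of wheel3 in the frame of case between -0.115 and 0.115 m and z of wheel3 in the frame of tray between -0.004 and 0.004 m and x of wheel4 in the frame of case between -0.105 and 0.105 m and y of wheel4 in the frame of case between -0.115 and 0.115 m and z of wheel4 in the frame of tray between -0.004 and 0.004 m), for 0.2 s.
At the end, for the whole second after the job is handed in: Lock past 45 mm; rod tip within 9 mm of its seat in the socket, hood still at 1.10 to 1.32 rad; every wheel present upright (within 0.12 rad), underside within 4 mm of the tray surface, centre inside the lip (105 mm in x, 115 mm in y of the middle), at rest (all of step 4 and all of step 5 and value of joint lock above 0.045 m and velocity of joint hood between -0.05 and 0.05 rad/s and linear speed of each of wheel1, wheel2, wheel3, wheel4 below 0.02 m/s); the robot touches nothing.
It fails at once if a cheese is put into the case before the rod is up (value of joint rod below 1.5 rad and ((x of wheel1 in the frame of case between -0.105 and 0.105 m and y of wheel1 in the frame of case between -0.115 and 0.115 m and z of wheel1 in the frame of tray below 0.03 m) or (x of wheel2 in the frame of case between -0.105 and 0.105 m and y of wheel2 in the frame of case between -0.115 and 0.115 m and z of wheel2 in the frame of tray below 0.03 m) or (x of wheel3 in the frame of case between -0.105 and 0.105 m and y of wheel3 in the frame of case between -0.115 and 0.115 m and z of wheel3 in the frame of tray below 0.03 m) or (x of wheel4 in the frame of case between -0.105 and 0.105 m and y of wheel4 in the frame of case between -0.115 and 0.115 m and z of wheel4 in the frame of tray below 0.03 m))).
It fails at once if something else on the counter is moved more than 40 mm (distance of any of jar_mustard, jar_chutney, tin_crackers, block_cheese, tag_stand, spreader from where it was at the start of the episode above 0.04 m).
Of wheel1, wheel2, wheel3, wheel4 only 2 to 4 are there at a start; the rules pass over those that are not, and their reading is None.
At some moment in a run one of wheel1, wheel2, wheel3, wheel4 may be knocked a few centimetres aside while the robot is not near it.
It also fails if it takes over 210 s, if anything falls off the work surface, if the arm or the gripper's body presses on something with over 40 N, if the wrist force passes 120 N, or if a joint passes its speed limit or range.

### The arm

A 6-joint arm with a two-finger parallel gripper is mounted at the origin on the work surface. World frame = base frame: x ahead of the robot, y to its left, z up, the work surface at z = 0. Lengths are in m, angles in rad, forces in N, time in s.
With the tool pointing down it reaches from about 0.375 to 0.9 m from the base axis. Payload 3.1 kg.
Tool frame: the origin (TCP) lies at the centre of the arm's flange, where the gripper is bolted on; the fingertips stand 182 mm ahead of it and the grasp point (between the pads) lies 164 mm ahead of it; z points along the fingers, x is the direction in which the jaws open and shut, and the axes are right-handed (so a half turn about z gives the same grasp; the last joint's range is limited). The gripper opens to 87 mm and grips with 3 to 60 N. Pads are 19 mm wide; open, the fingers measure 117 mm over their backs; the gripper's body (75 mm by 190 mm) begins 51 mm behind the grasp point.
Start: joints at [0.943, 0.527, 1.433, -0, 1.181, -0.178], TCP at [0.272, 0.563, 0.405] pointing down, gripper open.
Joint ranges: [-3.08, 3.08], [-0.75, 2.2], [0.22, 2.44], [-1.43, 4.57], [0, 2.65], [-2.85, 2.85]. Speed limits (rad/s): [2.79, 2.79, 3.14, 3.14, 3.14, 3.14].

### API

Orientations are given as a unit quaternion [x, y, z, w].
In Python, from rig import status, eyes, robot gives the robot as it stands. The module is installed in compiled form; this text tells all that it offers.
- The arm moves only by the tool step_arm, never from a script. Its argument "steps" is a list of rows, each a list of 7 numbers: the closure, from -1 (fully open) to 1 (shut), so that 0 is half open, then the shift along the tool's x, y, z each as a share of 0.025 m, from -1 to 1, then the turn, a rotation vector about the tool's x, y, z each as a share of 8 degrees, from -1 to 1. In form: [[jaw, dx, dy, dz, rx, ry, rz], ...]. A call has exactly 10 rows; each row shifts and turns the commanded pose from where the row before left it, along the tool's axes as they then stand; what a row does not reach is not made up. A row lasts 1/10 s, in which the tool goes at most 50 mm and 8.59 degrees, less where a joint would pass 70% of its speed; a pose out of reach is approached as far as the arm can. A call with a number of a shift or a turn outside -1 to 1 is refused whole. A call with a gripper value outside its range is refused whole. The fingers move at their own pace and stop on an object; "squeeze" is the grip in N (left out, the last holds). Time passes only in rows, so rows that do not move let the fingers close, or fill a call up. It gives the time, the measured TCP pose, the force and the opening at its end, in the units of the state.
- status.get_obs(): the state, without advancing time (a new reading comes with each control period).
- eyes.camera(name): name is "scene" or "top"; returns (picture, depth): 420x560x3 uint8, red, green, blue; 420x560 float32, m along the optical axis (not along the pixel's ray), 0 where there is no reading.
- eyes.camera_info(name): a dict with "K" (3x3 intrinsics, pixels), "R" (3x3) and "t" (3): a world point X has camera coordinates R X + t. Camera axes: x right, y down, z forward; pixel columns grow to the right and rows downward; lengths in m; the calibration is good to about 2 mm. A picture is of the moment at which its call begins. camera_info takes no time and is no camera call.
- robot.hand_in(): hands the job in, once; it reports no verdict.
The state is a dict: "time": time; "q": joint angles; "joint_velocities": joint speeds; "joint_torque": joint torques, N m; "position": TCP position; "tool_rot": TCP orientation; "ft_force": force on the tool from outside, world axes, zero at the start; "moment": the same for the moment, N m; "grip_width": finger opening in m.
Only numpy, scipy, OpenCV 4.12 (cv2) and the standard library are available. Lean on these libraries where they do the work, as an engineer would, in place of code of your own. Each camera call takes 0.05 s, during which the arm holds its last target.

## Working session

There is one attempt and no reset: what is moved stays moved. The work goes in short steps, Python scripts to look and compute and a tool call to move; the robot and the scene stay as the last step left them, time stands still between calls to the robot, and variables do not carry over. Pictures are saved under pics/ and viewed, and the job is handed in when it is done.

Besides the shell and the picture viewer there is one more tool, called as name(argument=value, ...) on one line, values as JSON. step_arm: Moves the arm, as the interface text tells. Its arguments: {"type":"object","properties":{"steps":{"type":"array"},"squeeze":{"type":"number"}},"required":["steps"]}

```bash
mkdir -p pics
python3 - <<'E'
from rig import status, eyes
import cv2
o=status.get_obs()
for k,v in o.items(): print(k,v)
for n in ("scene","top"):
    p,d=eyes.camera(n); i=eyes.camera_info(n)
    print(n,i)
    cv2.imwrite(f"pics/{n}0.png",p[:,:,::-1])
    import numpy as np; np.save(f"pics/{n}0_d.npy",d); np.save(f"pics/{n}0_p.npy",p)
E
```

```text
time 0.0
q [ 9.42463353e-01  5.28474628e-01  1.43391827e+00 -2.86739883e-05
  1.18139526e+00 -1.78495514e-01]
joint_velocities [-0.00169303 -0.00092621  0.00075358  0.00055914  0.0015383   0.00141528]
joint_torque [ 6.31365274e-04 -4.40040350e+01 -1.76591724e+01  6.36188406e-02
  5.81084308e-02 -1.50805608e-04]
position [0.27152706 0.56254875 0.40376093]
tool_rot [ 8.46996934e-01  5.31596641e-01 -1.01369290e-03  4.21503043e-04]
ft_force [ 0.17394587 -0.46362974 -0.76363741]
moment [ 0.01621788 -0.00974767 -0.03433585]
grip_width 0.08670439723438501
scene {'K': array([[452.35412393,   0.        , 286.72015291],
       [  0.        , 452.35412393, 212.82106617],
       [  0.        ,   0.        ,   1.        ]]), 'R': array([[-0.67607556,  0.73679004, -0.00789126],
       [ 0.48515269,  0.43706251, -0.75736598],
       [-0.55457074, -0.51586509, -0.65294295]]), 't': array([ 0.39585162, -0.23147977,  1.58969901])}
top {'K': array([[438.46379402,   0.        , 278.90759945],
       [  0.        , 438.46379402, 206.20785841],
       [  0.        ,   0.        ,   1.        ]]), 'R': array([[ 0.02827759, -0.99934377,  0.02263637],
       [-0.98464809, -0.0317496 , -0.17163944],
       [ 0.1722455 , -0.01743531, -0.98489974]]), 't': array([-0.02622058,  0.58941224,  1.4626709 ])}
```

View pics/scene0.png

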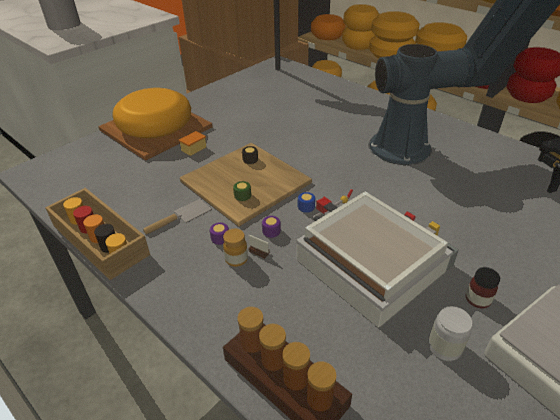

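View pics/top0.png

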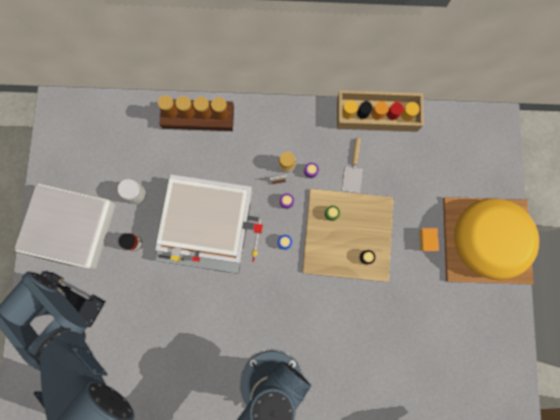

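The wheels on the board are green at top (332,213) and black at (368,257). The look-alikes, all off the board, are blue (285,242) and purple (287,201) and (311,170). Next I'll take crops and measure.

```bash
cat > h.py <<'E'
import numpy as np, cv2
from rig import status, eyes
def world(n,u,v,d):
    i=eyes.camera_info(n);K=i["K"]
    c=np.array([(u-K[0,2])/K[0,0]*d,(v-K[1,2])/K[1,1]*d,d]); return i["R"].T@(c-i["t"])
def cloud(n,d):
    i=eyes.camera_info(n);K=i["K"]
    v,u=np.mgrid[0:d.shape[0],0:d.shape[1]]
    c=np.stack([(u-K[0,2])/K[0,0]*d,(v-K[1,2])/K[1,1]*d,d],-1)
    return (c-i["t"])@i["R"]
def proj(n,X):
    i=eyes.camera_info(n);c=i["R"]@np.asarray(X)+i["t"];p=i["K"]@c;return p[:2]/p[2]
def crop(img,u0,v0,u1,v1,s,name):
    cv2.imwrite("pics/"+name+".png",cv2.resize(img[v0:v1,u0:u1,::-1],None,fx=s,fy=s,interpolation=cv2.INTER_CUBIC))
E
python3 - <<'E'
from h import *
p=np.load("pics/top0_p.npy");d=np.load("pics/top0_d.npy");s=np.load("pics/scene0_p.npy");ds=np.load("pics/scene0_d.npy")
crop(p,140,160,300,280,5,"topcase")
crop(s,280,180,460,310,4,"scenecase")
crop(p,270,160,400,280,5,"topwheels")
C=cloud("top",d);S=cloud("scene",ds)
for n,(u,v) in dict(green=(332,213),black=(368,257),blue=(285,242),pur=(287,201)).items(): print(n,C[v,u].round(3))
hsv=cv2.cvtColor(p,cv2.COLOR_RGB2HSV)
hs=cv2.cvtColor(s,cv2.COLOR_RGB2HSV)
def blobs(nm,hsv,C,lo,hi,box):
    m=cv2.inRange(hsv,lo,hi); mm=np.zeros_like(m); mm[box[1]:box[3],box[0]:box[2]]=m[box[1]:box[3],box[0]:box[2]]
    k,l,st,ce=cv2.connectedComponentsWithStats(mm)
    for i in range(1,k):
        if st[i,4]>=5: P=C[l==i]; print(nm,ce[i].round(1),st[i,4],np.median(P,0).round(4),P[:,2].max().round(3))
blobs("topred",hsv,C,(0,150,100),(8,255,255),(140,160,300,280))
blobs("topred2",hsv,C,(172,150,100),(180,255,255),(140,160,300,280))
blobs("topyel",hsv,C,(18,130,110),(32,255,255),(140,215,300,280))
blobs("scred",hs,S,(0,150,80),(8,255,255),(280,180,460,310))
blobs("scred2",hs,S,(172,150,80),(180,255,255),(280,180,460,310))
blobs("scyel",hs,S,(18,130,110),(32,255,255),(280,180,460,310))
E
```

```text
green [ 0.571 -0.192  0.056]
black [ 0.424 -0.315  0.055]
blue [ 0.468 -0.033  0.041]
pur [ 0.61  -0.036  0.048]
topred [257.4 227.8] 60 [0.5065 0.0613 0.0977] 0.105
topred [195.5 258.5] 22 [0.3999 0.2594 0.0971] 0.104
topyel [254.2 252.5] 18 [0.4257 0.0706 0.0698] 1.542
topyel [175.1 257.9] 37 [0.3995 0.3248 0.1015] 0.109
scred [349.6 192.8] 17 [0.4042 0.0764 0.0715] 0.079
scred [322.2 203.9] 120 [0.5169 0.0636 0.096 ] 0.101
scred [409.9 215.2] 38 [0.4013 0.2648 0.0962] 0.1
scyel [306.1 196.7] 38 [ 0.4703 -0.0287  0.0406] 0.046
scyel [344.  198.5] 33 [0.4313 0.0772 0.0676] 0.073
scyel [434.5 225.6] 58 [0.4025 0.3334 0.1033] 0.107
```

View pics/topcase.png

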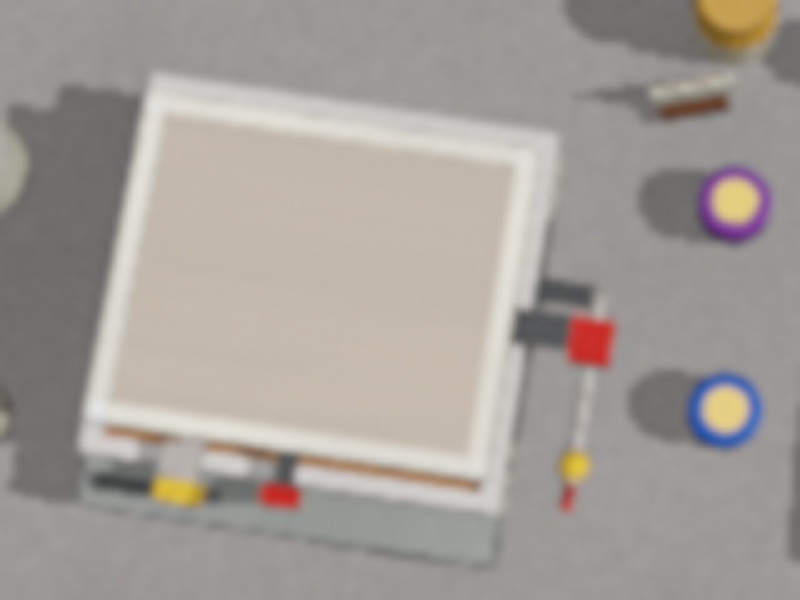

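View pics/scenecase.png

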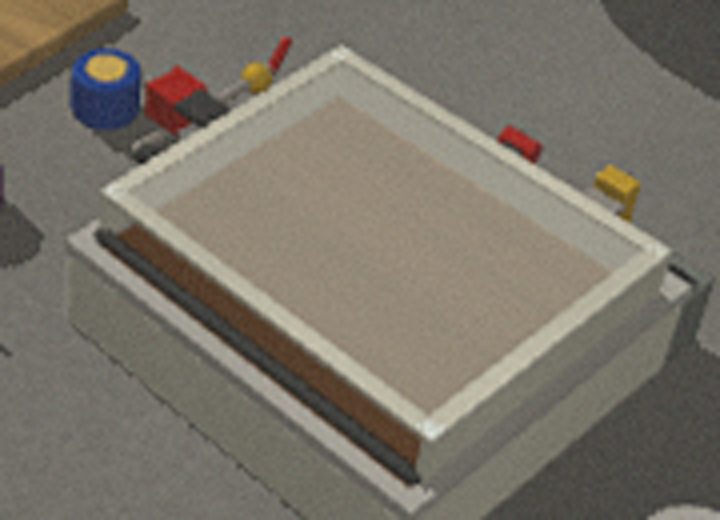

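View pics/topwheels.png

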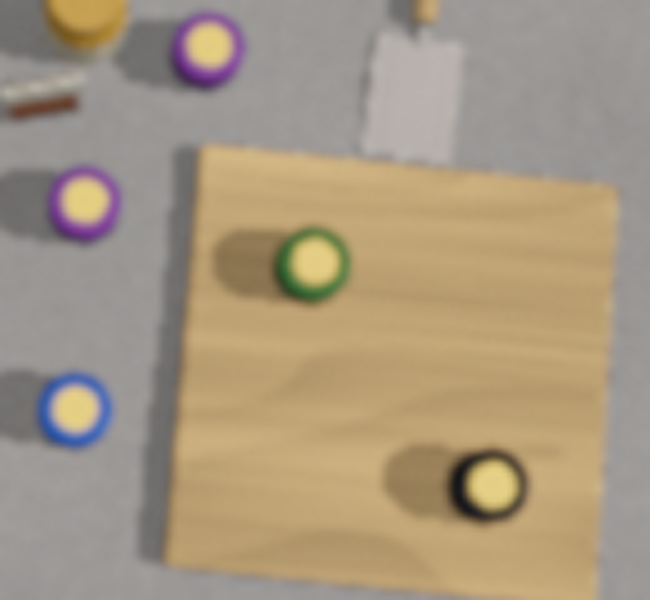

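Run:
```python
from h import *
p=np.load("pics/top0_p.npy");d=np.load("pics/top0_d.npy");s=np.load("pics/scene0_p.npy");ds=np.load("pics/scene0_d.npy")
for n,dd,im,uv in (("top",d,p,(150,165,260,285)),("scene",ds,s,(290,185,460,325))):
    C=cloud(n,dd); hsv=cv2.cvtColor(im,cv2.COLOR_RGB2HSV)
    box=np.zeros(dd.shape,bool); box[uv[1]:uv[3],uv[0]:uv[2]]=1
    for nm,lo,hi in (("hood",.095,.125),("all",.035,.13)):
        m=box&(C[...,2]>lo)&(C[...,2]<hi)&(hsv[...,1]<70)
        if nm=="hood": m&= True
        m=m.astype(np.uint8); k,l,st,ce=cv2.connectedComponentsWithStats(m); i=1+np.argmax(st[1:,4])
        P=C[l==i]; r=cv2.minAreaRect((P[:,:2]*1000).astype(np.float32)); print(n,nm,st[i],r, np.median(P[:,2]))
```

```text
top hood [ 157  179   96   77 5409] ((526.7886352539062, 228.26422119140625), (302.2435302734375, 238.94277954101562), 82.66651153564453) 0.10936325908842912
top all [ 155  175  105   99 7283] ((517.3834228515625, 223.71226501464844), (326.3105773925781, 296.8760986328125), 82.93074035644531) 0.10790488931063308
scene hood [ 305  191  143  104 7351] ((524.6176147460938, 228.7060089111328), (300.7051696777344, 246.7552490234375), 83.08511352539062) 0.1094635119939831
scene all [  296   191   162   128 10717] ((519.0170288085938, 223.12596130371094), (330.9657287597656, 297.8424987792969), 83.5028305053711) 0.10841513170350638
```

```bash
cat >> h.py <<'E'
CX,CY,YAW=0.538,0.243,np.deg2rad(-7.0)
def c2w(p):
    c,s=np.cos(YAW),np.sin(YAW); return np.array([CX+c*p[0]-s*p[1],CY+s*p[0]+c*p[1],p[2]])
def w2c(w):
    c,s=np.cos(YAW),np.sin(YAW);a,b=w[0]-CX,w[1]-CY; return np.array([c*a+s*b,-s*a+c*b,w[2]])
def overlay(im,n,sc,u0,v0,u1,v1,name,hood=0.,rod=0.):
    g=cv2.resize(im[v0:v1,u0:u1,::-1],None,fx=sc,fy=sc,interpolation=cv2.INTER_CUBIC)
    def poly(pts,col,cl=True):
        q=np.array([(proj(n,c2w(p))-[u0,v0]+.5)*sc for p in pts]).astype(np.int32); cv2.polylines(g,[q],cl,col,1)
    def dot(p,col):
        q=((proj(n,c2w(p))-[u0,v0]+.5)*sc).astype(int); cv2.circle(g,tuple(int(a) for a in q),4,col,1)
    R=lambda a,b,c,d,z:[(a,c,z),(b,c,z),(b,d,z),(a,d,z)]
    poly(R(-.13,.13,-.14,.14,.075),(255,0,255)); poly(R(-.165,-.13,-.14,.14,.058),(255,255,0))
    def H(r,y,h): c,s=np.cos(hood),np.sin(hood); return (.11-r*c+h*s,y,.075+r*s+h*c)
    poly([H(0,-.131,.034),H(.22,-.131,.034),H(.22,.131,.034),H(0,.131,.034)],(0,200,0))
    dot(H(.25,0,.015),(0,255,0)); 
    c,s=np.cos(rod),np.sin(rod)
    dot((.025,-.185,.06),(255,0,0)); dot((.025-.115*c,-.185,.06+.115*s),(255,0,0))
    dot((.025-.143*c+.018*s,-.185,.06+.143*s+.018*c),(255,0,0))
    cv2.imwrite("pics/"+name+".png",g)
E
python3 - <<'E'
from h import *
overlay(np.load("pics/top0_p.npy"),"top",5,140,160,300,280,"ov_top")
overlay(np.load("pics/scene0_p.npy"),"scene",4,280,180,460,320,"ov_sc")
print(w2c((.3995,.3248,.1)),w2c((.4025,.3334,.1)),w2c((.5065,.0613,.1)),w2c((.5169,.0636,.1)))
E
```

```text
[-0.14743655  0.06431137  0.1       ] [-0.14550699  0.07321288  0.1       ] [-0.00912154 -0.18418452  0.1       ] [ 0.00092064 -0.18063422  0.1       ]
```

View pics/ov_top.png

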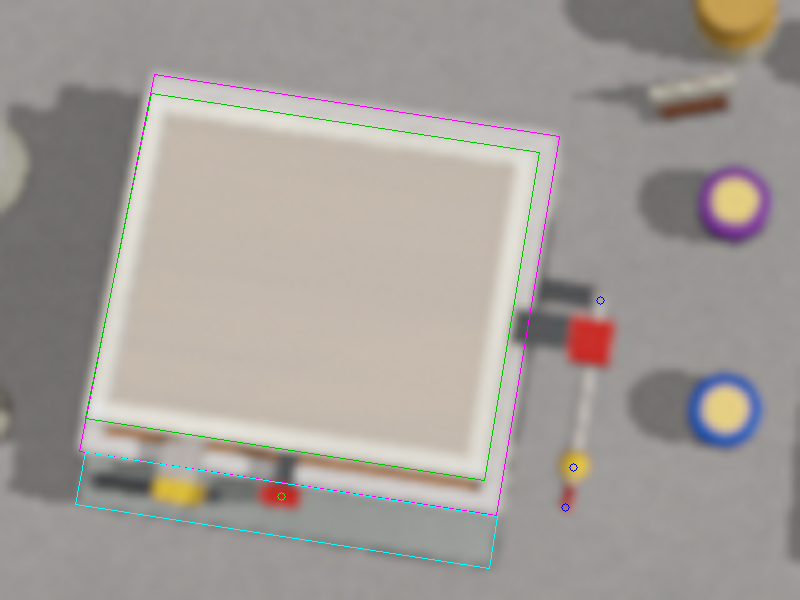

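View pics/ov_sc.png

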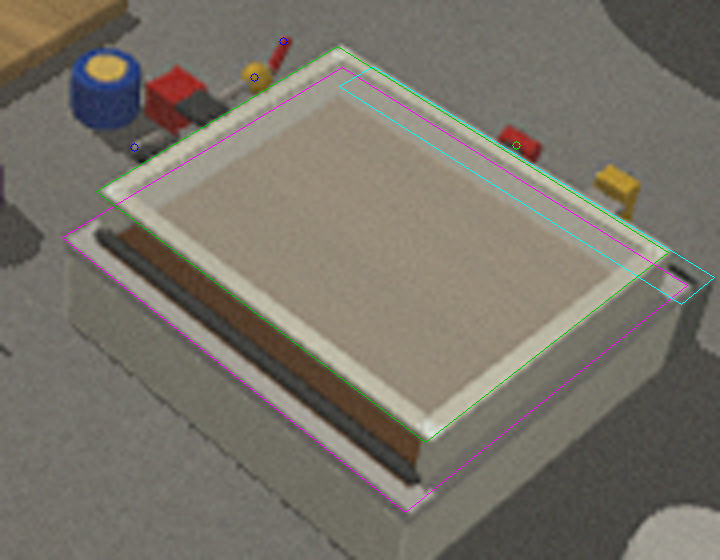

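The overlay fits both views well. Lock grip is at about case (-0.148, 0.065), the hood grip and the rod ball lie on their markers, and the choice of pieces is clear. Now the planning helper.

```bash
cat >> h.py <<'E'
from scipy.spatial.transform import Rotation as Ro
G=0.164
def Rt(tilt=0.,yaw=0.):
    a=YAW+yaw; cx=np.array([np.cos(a),np.sin(a),0]);cy=np.array([-np.sin(a),np.cos(a),0]);z=np.array([0,0,1.])
    Z=np.sin(tilt)*cx-np.cos(tilt)*z; return np.stack([cy,np.cross(Z,cy),Z],1)
def now():
    o=status.get_obs(); R=Ro.from_quat(o["tool_rot"]).as_matrix(); g=np.array(o["position"])+R@[0,0,G]
    return o,R,g
def plan(case_p=None,world_p=None,tilt=0.,yaw=0.):
    """TCP travel in present tool axes (units of 25 mm), rotvec (units of 8 deg)"""
    o,R,g=now(); tgt=c2w(case_p) if world_p is None else np.array(world_p)
    T=Rt(tilt,yaw); tcp=tgt-T@[0,0,G]
    d=R.T@(tcp-o["position"])/0.025; r=np.rad2deg(Ro.from_matrix(R.T@T).as_rotvec())/8
    d2=T.T@(tcp-o["position"])/0.025
    print("t",o["time"],"grasp case",w2c(g).round(4),"w",g.round(3),"F",np.array(o["ft_force"]).round(1),"gw",round(o["grip_width"],4))
    print(" tool-now d",d.round(2),"rot",r.round(2)," final-axes d",d2.round(2))
E
python3 -c "
from h import *
plan((-.148,.065,.20)); plan((-.148,.065,.092))"
```

```text
t 0.1 grasp case [-0.3036  0.2844  0.2399] w [0.271 0.562 0.24 ] F [ 0.3 -0.4  0. ] gw 0.0869
 tool-now d [-6.32  8.72  1.6 ] rot [-0.    0.01 -2.35]  final-axes d [-8.79  6.22  1.59]
t 0.1 grasp case [-0.3036  0.2844  0.2399] w [0.271 0.562 0.24 ] F [ 0.3 -0.4  0. ] gw 0.0869
 tool-now d [-6.31  8.72  5.92] rot [-0.    0.01 -2.35]  final-axes d [-8.79  6.22  5.91]
```

step_arm(steps=[[-0.3,0,0,0,0,0,-0.8],[-0.3,0,0,0,0,0,-0.8],[-0.3,0,0,0,0,0,-0.75],[-0.3,-0.95,0.7,0.15,0,0,0],[-0.3,-0.95,0.7,0.15,0,0,0],[-0.3,-0.95,0.7,0.15,0,0,0],[-0.3,-0.95,0.7,0.15,0,0,0],[-0.3,-0.95,0.7,0.15,0,0,0],[-0.3,-0.95,0.7,0.15,0,0,0],[-0.3,-0.95,0.7,0.15,0,0,0]], squeeze=20)

```text
time: 1.1
position: [0.3734, 0.3818, 0.378]
tool_rot: [0.749, 0.663, -0.0, -0.0]
ft_force: [-0.4, 0.5, 0.1]
grip_width: 0.0568
```

```bash
python3 -c "
from h import *
plan((-.148,.065,.092))"
```

```text
t 1.1 grasp case [-0.1804  0.1176  0.214 ] w [0.373 0.382 0.214] F [-0.4  0.5  0.1] gw 0.0568
 tool-now d [-2.11  1.29  4.88] rot [-0.  0.  0.]  final-axes d [-2.11  1.29  4.88]
```

step_arm(steps=[[-0.3,-0.9,0.5,0.2,0,0,0],[-0.3,-0.8,0.5,0.3,0,0,0],[-0.3,-0.4,0.3,0.4,0,0,0],[-0.3,0,0,0.8,0,0,0],[-0.3,0,0,0.8,0,0,0],[-0.3,0,0,0.8,0,0,0],[-0.3,0,0,0.8,0,0,0],[-0.3,0,0,0.5,0,0,0],[-0.3,0,0,0.3,0,0,0],[-0.3,0,0,0,0,0,0]])

```text
time: 2.1
position: [0.3988, 0.3269, 0.2551]
tool_rot: [0.749, 0.663, -0.001, -0.0]
ft_force: [0.4, -0.3, 0.8]
grip_width: 0.0565
```

step_arm(steps=[[0.3,0,0,0,0,0,0],[1,0,0,0,0,0,0],[1,0,0,0,0,0,0],[1,0,0,0,0,0,0],[1,0,0,0,0,0,0],[1,0,0,0,0,0,0],[1,0,0,0,0,0,0],[1,0,0,0,0,0,0],[1,0,0,0,0,0,0],[1,0,0,0,0,0,0]])

```text
time: 3.1
position: [0.3992, 0.3272, 0.2565]
tool_rot: [0.749, 0.663, 0.001, 0.0]
ft_force: [-1.7, 2.5, 5.0]
grip_width: 0.0236
```

```bash
python3 -c "
from h import *
plan((-.148,.115,.092))
p,d=eyes.camera('top');crop(p,140,160,300,280,5,'t1')"
```

```text
t 3.1 grasp case [-0.1478  0.0669  0.0925] w [0.399 0.327 0.092] F [-1.7  2.5  5. ] gw 0.0236
 tool-now d [1.93 0.   0.02] rot [ 0.01 -0.01  0.  ]  final-axes d [ 1.93 -0.    0.02]
```

View pics/t1.png

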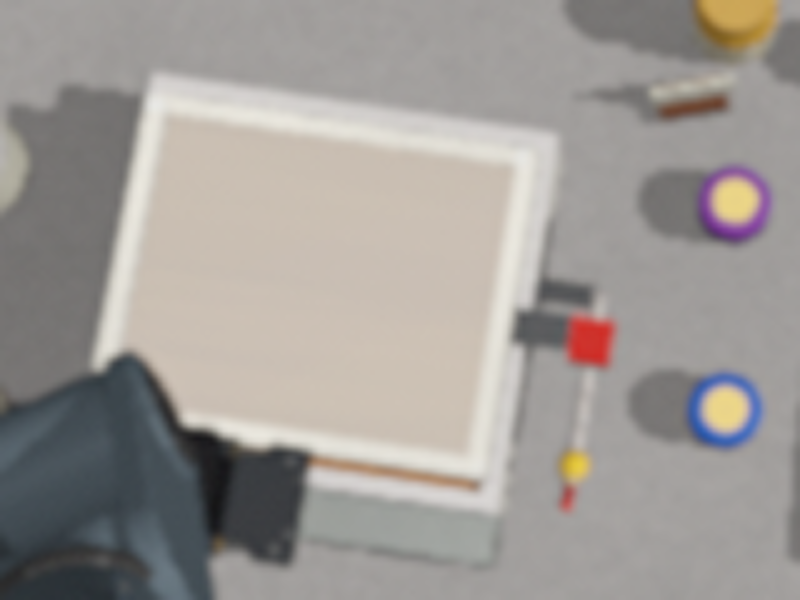

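Gripped at 23.6 mm, so I'll slide +y.

step_arm(steps=[[1,0.3,0,0,0,0,0],[1,0.3,0,0,0,0,0],[1,0.3,0,0,0,0,0],[1,0.3,0,0,0,0,0],[1,0.3,0,0,0,0,0],[1,0.3,0,0,0,0,0],[1,0.12,0,0,0,0,0],[1,0.05,0,0,0,0,0],[1,0,0,0,0,0,0],[1,0,0,0,0,0,0]])

```text
time: 4.15
position: [0.4051, 0.3756, 0.2565]
tool_rot: [0.749, 0.663, -0.0, 0.0]
ft_force: [-0.3, -0.0, 6.7]
grip_width: 0.0239
```

```bash
python3 -c "
from h import *
plan((-.148,.117,.092))"
```

```text
t 4.15 grasp case [-0.148   0.1153  0.0925] w [0.405 0.375 0.092] F [-0.3 -0.   6.7] gw 0.0239
 tool-now d [0.06 0.   0.02] rot [0.   0.   0.01]  final-axes d [0.06 0.   0.02]
```

step_arm(steps=[[1,0.05,0,0,0,0,0],[1,0.05,0,0,0,0,0],[1,0.05,0,0,0,0,0],[1,0.05,0,0,0,0,0],[1,0.05,0,0,0,0,0],[1,0,0,0,0,0,0],[1,0,0,0,0,0,0],[1,0,0,0,0,0,0],[1,0,0,0,0,0,0],[1,0,0,0,0,0,0]])

```text
time: 5.15
position: [0.4057, 0.379, 0.2564]
tool_rot: [0.748, 0.664, -0.004, 0.002]
ft_force: [0.7, -12.6, 10.5]
grip_width: 0.0241
```

```bash
python3 -c "
from h import *
plan((-.148,.117,.092))"
```

```text
t 5.15 grasp case [-0.1481  0.1174  0.0924] w [0.405 0.378 0.092] F [  0.7 -12.6  10.5] gw 0.0241
 tool-now d [-0.07 -0.01  0.02] rot [-0.01  0.06  0.02]  final-axes d [-0.07 -0.01  0.02]
```

End stop felt at 12.6 N. Release, lift, and move to above the hood grip.

step_arm(steps=[[-0.3,0,0,0,0,0,0],[-0.3,0,0,0,0,0,0],[-0.3,-0.1,0,0,0,0,0],[-0.3,0,0,-0.4,0,0,0],[-0.3,0,0,-0.8,0,0,0],[-0.3,0,0,-0.8,0,0,0],[-0.3,-0.8,0,-0.4,0,0,0],[-0.3,-0.9,0,0,0,0,0],[-0.3,-0.9,0,0,0,0,0],[-0.3,-0.9,0,0,0,0,0]])

```text
time: 6.15
position: [0.3945, 0.2922, 0.3167]
tool_rot: [0.748, 0.663, 0.001, 0.0]
ft_force: [-0.1, -0.9, -0.7]
grip_width: 0.0567
```

```bash
python3 -c "
from h import *
plan((-.14,.0,.093))
p,d=eyes.camera('top');crop(p,140,160,300,280,5,'t2')
p,d=eyes.camera('scene');crop(p,280,180,460,310,4,'s2')"
```

```text
t 6.15 grasp case [-0.1482  0.0314  0.1527] w [0.395 0.292 0.153] F [-0.1 -0.9 -0.7] gw 0.0567
 tool-now d [-1.25  0.33  2.39] rot [ 0.01 -0.    0.01]  final-axes d [-1.25  0.34  2.39]
```

View pics/s2.png

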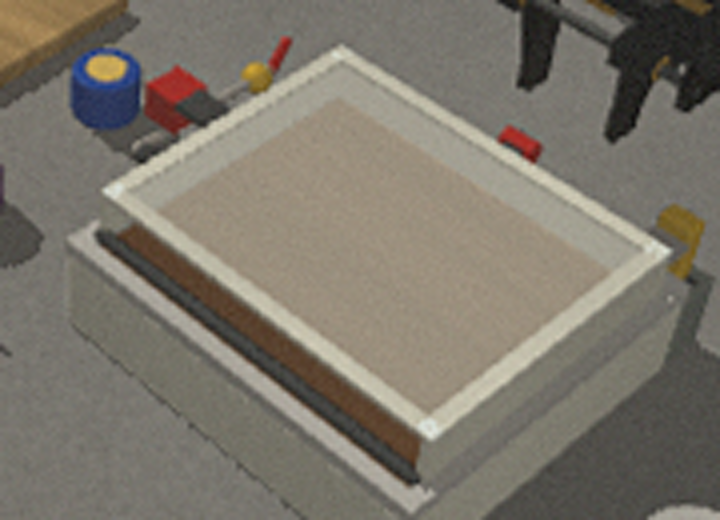

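The yellow lock has moved to the left end (crop 680,240). Now I'll descend on the hood grip.

step_arm(steps=[[-0.3,-0.65,0.15,0,0,0,0],[-0.3,-0.6,0.2,0,0,0,0],[-0.3,0,0,0.4,0,0,0],[-0.3,0,0,0.6,0,0,0],[-0.3,0,0,0.6,0,0,0],[-0.3,0,0,0.5,0,0,0],[-0.3,0,0,0.3,0,0,0],[0.3,0,0,0,0,0,0],[0.5,0,0,0,0,0,0],[0.7,0,0,0,0,0,0]])

```text
time: 7.25
position: [0.3987, 0.2608, 0.2559]
tool_rot: [0.749, 0.663, -0.001, -0.001]
ft_force: [-4.2, 1.4, 0.7]
grip_width: 0.0401
```

step_arm(steps=[[1,0,0,0,0,0,0],[1,0,0,0,0,0,0],[1,0,0,0,0,0,0],[1,0,0,0,0,0,0],[1,0,0,0,0,0,0],[1,0,0,0,0,0,0],[1,0,0,0,0,0,0],[1,0,0,0,0,0,0],[1,0,0,0,0,0,0],[1,0,0,0,0,0,0]], squeeze=25)

```text
time: 8.25
position: [0.3988, 0.2616, 0.2561]
tool_rot: [0.749, 0.662, 0.0, -0.001]
ft_force: [-5.6, 8.2, -2.2]
grip_width: 0.0234
```

Run:
```python
from h import *
o,R,g=now(); c=w2c(g); plan((-.14,0,.093))
r=np.hypot(.11-c[0],c[2]-.075); a0=np.arctan2(c[2]-.075,.11-c[0]); print(r,a0)
prev=c
for th in np.arange(.1,1.61,.1):
    a=a0+th; q=np.array([.11-r*np.cos(a),c[1],.075+r*np.sin(a)]); dd=(q-prev)/.025; prev=q
    print(round(th,2),"dy",dd[0].round(2),"dz",-dd[2].round(2))
```

```text
t 8.25 grasp case [-0.1407  0.0019  0.0921] w [0.399 0.262 0.092] F [-5.6  8.2 -2.2] gw 0.0234
 tool-now d [-0.06  0.02 -0.04] rot [-0.01 -0.02 -0.01]  final-axes d [-0.06  0.02 -0.04]
0.25130696969548605 0.06791984594208887
0.1 dy 0.12 dz -1.0
0.2 dy 0.22 dz -0.98
0.3 dy 0.31 dz -0.95
0.4 dy 0.41 dz -0.92
0.5 dy 0.5 dz -0.87
0.6 dy 0.58 dz -0.82
0.7 dy 0.66 dz -0.76
0.8 dy 0.73 dz -0.69
0.9 dy 0.8 dz -0.61
1.0 dy 0.86 dz -0.53
1.1 dy 0.9 dz -0.44
1.2 dy 0.94 dz -0.35
1.3 dy 0.97 dz -0.25
1.4 dy 0.99 dz -0.15
1.5 dy 1.0 dz -0.05
1.6 dy 1.0 dz 0.05
```

step_arm(steps=[[1,0,0.06,-0.5,0,0,0],[1,0,0.06,-0.5,0,0,0],[1,0,0.11,-0.49,0,0,0],[1,0,0.11,-0.49,0,0,0],[1,0,0.16,-0.48,0,0,0],[1,0,0.16,-0.48,0,0,0],[1,0,0.2,-0.46,0,0,0],[1,0,0.2,-0.46,0,0,0],[1,0,0.25,-0.44,0,0,0],[1,0,0.25,-0.44,0,0,0]])

```text
time: 9.25
position: [0.4384, 0.2566, 0.3752]
tool_rot: [0.749, 0.662, 0.001, -0.001]
ft_force: [-1.9, 5.2, -3.3]
grip_width: 0.0238
```

Run:
```python
from h import *
o,R,g=now(); c=w2c(g); plan((-.14,0,.093))
print(np.hypot(.11-c[0],c[2]-.075),np.arctan2(c[2]-.075,.11-c[0]))
```

```text
t 9.25 grasp case [-0.1005  0.002   0.2112] w [0.439 0.257 0.211] F [-1.9  5.2 -3.3] gw 0.0238
 tool-now d [-0.07 -1.58  4.73] rot [ 0.   -0.03 -0.01]  final-axes d [-0.06 -1.58  4.73]
0.2507035649316074 0.5743445223701552
```

Hood following the arc (radius 0.2507). Continue.

step_arm(steps=[[1,0,0.29,-0.41,0,0,0],[1,0,0.29,-0.41,0,0,0],[1,0,0.33,-0.38,0,0,0],[1,0,0.33,-0.38,0,0,0],[1,0,0.37,-0.34,0,0,0],[1,0,0.37,-0.34,0,0,0],[1,0,0.4,-0.3,0,0,0],[1,0,0.4,-0.3,0,0,0],[1,0,0.43,-0.26,0,0,0],[1,0,0.43,-0.26,0,0,0]])

```text
time: 10.25
position: [0.529, 0.2457, 0.4603]
tool_rot: [0.749, 0.663, 0.002, -0.001]
ft_force: [-2.3, 4.2, -1.3]
grip_width: 0.0237
```

step_arm(steps=[[1,0,0.45,-0.22,0,0,0],[1,0,0.45,-0.22,0,0,0],[1,0,0.47,-0.17,0,0,0],[1,0,0.47,-0.17,0,0,0],[1,0,0.49,-0.12,0,0,0],[1,0,0.49,-0.12,0,0,0],[1,0,0.5,-0.07,0,0,0],[1,0,0.5,-0.07,0,0,0],[1,0,0.5,-0.02,0,0,0],[1,0,0.5,-0.02,0,0,0]])

```text
time: 11.25
position: [0.6494, 0.2311, 0.4914]
tool_rot: [0.749, 0.663, 0.004, 0.001]
ft_force: [0.1, 4.8, 1.2]
grip_width: 0.024
```

Run:
```python
from h import *
o,R,g=now(); c=w2c(g); plan((-.14,0,.093))
print(np.hypot(.11-c[0],c[2]-.075),np.arctan2(c[2]-.075,.11-c[0]))
```

```text
t 11.25 grasp case [0.1131 0.0026 0.3274] w [0.651 0.232 0.327] F [0.1 4.8 1.2] gw 0.024
 tool-now d [ -0.11 -10.14   9.31] rot [ 0.04 -0.04  0.  ]  final-axes d [ -0.07 -10.08   9.38]
0.25240588723501944 1.5830407510358562
```

step_arm(steps=[[1,0,0.3,0.02,0,0,0],[1,0,0.3,0.03,0,0,0],[1,0,0.2,0.02,0,0,0],[1,0,0,0,0,0,0],[1,0,0,0,0,0,0],[1,0,0,0,0,0,0],[-0.3,0,0,0,0,0,0],[-0.3,0,0,0,0,0,0],[-0.3,0,0,0,0,0,0],[-0.3,0,0,0,0,0,0]])

```text
time: 12.25
position: [0.6683, 0.2272, 0.4866]
tool_rot: [0.749, 0.663, -0.001, 0.0]
ft_force: [-0.3, -0.0, -0.6]
grip_width: 0.048
```

step_arm(steps=[[-0.3,0,0,-0.5,0,0,0],[-0.3,0,0,-0.6,0,0,0],[-0.3,0,0,-0.6,0,0,0],[-0.3,0,-0.9,-0.6,0,0,0],[-0.3,-0.5,-1,0,0,0,0],[-0.3,-0.9,-1,0,0,0,0],[-0.3,-0.9,-1,0,0,0,0],[-0.3,-0.9,-1,0,0,0,0],[-0.3,-0.9,-1,0,0,0,0],[-0.3,-0.9,-1,0,0,0,0]])

```text
time: 13.25
position: [0.4806, 0.1238, 0.5457]
tool_rot: [0.749, 0.663, 0.0, 0.001]
ft_force: [0.6, 0.5, 0.1]
grip_width: 0.0564
```

Run:
```python
from h import *
plan((-.09,-.185,.15));plan((-.09,-.185,.062))
p,d=eyes.camera('scene'); overlay(p,"scene",4,280,120,460,310,"s3",hood=1.6)
p,d=eyes.camera('top'); overlay(p,"top",5,140,160,300,280,"t3",hood=1.6)
```

```text
t 13.25 grasp case [-0.0422 -0.1253  0.3817] w [0.481 0.124 0.382] F [0.6 0.5 0.1] gw 0.0564
 tool-now d [-2.38 -1.92  9.27] rot [0.01 0.   0.  ]  final-axes d [-2.39 -1.9   9.27]
t 13.25 grasp case [-0.0422 -0.1253  0.3817] w [0.481 0.124 0.382] F [0.6 0.5 0.1] gw 0.0564
 tool-now d [-2.38 -1.93 12.79] rot [0.01 0.   0.  ]  final-axes d [-2.39 -1.9  12.79]
```

View pics/s3.png

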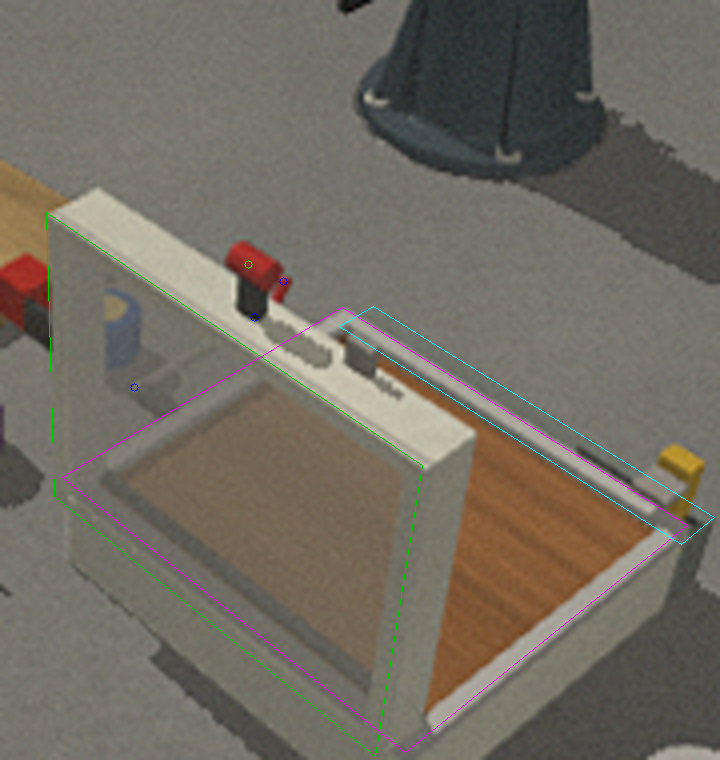

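View pics/t3.png

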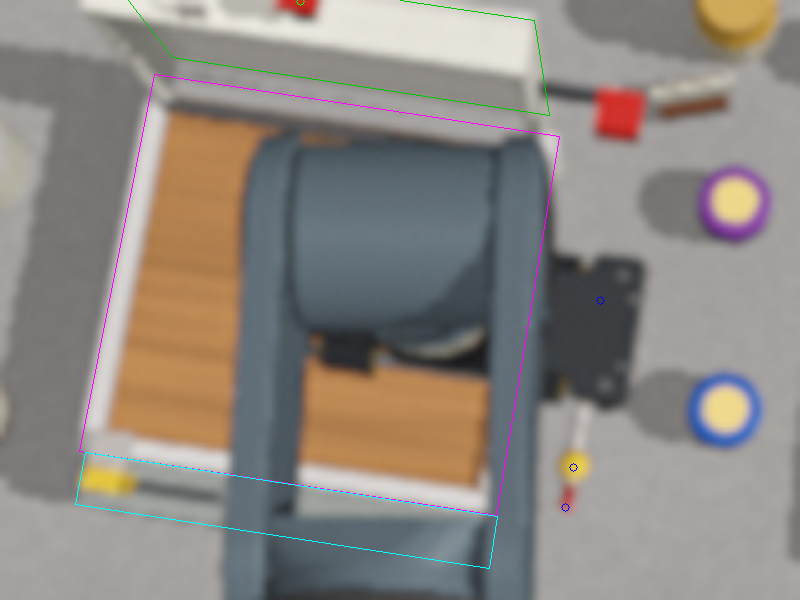

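Hood rests on its back stop. The rod ball comes next.

step_arm(steps=[[-0.3,-0.8,-0.6,0.6,0,0,0],[-0.3,-0.8,-0.7,0.9,0,0,0],[-0.3,-0.8,-0.6,0.9,0,0,0],[-0.3,0,0,1,0,0,0],[-0.3,0,0,1,0,0,0],[-0.3,0,0,1,0,0,0],[-0.3,0,0,1,0,0,0],[-0.3,0,0,1,0,0,0],[-0.3,0,0,1,0,0,0],[-0.3,0,0,0.8,0,0,0]])

```text
time: 14.35
position: [0.4286, 0.0708, 0.314]
tool_rot: [0.749, 0.663, 0.0, 0.001]
ft_force: [0.3, -0.2, 0.8]
grip_width: 0.0567
```

Run:
```python
from h import *
plan((-.09,-.185,.062))
p,d=eyes.camera('scene'); crop(p,250,120,400,230,5,"s4")
```

```text
t 14.35 grasp case [-0.0873 -0.1843  0.15  ] w [0.429 0.071 0.15 ] F [ 0.3 -0.2  0.8] gw 0.0567
 tool-now d [-0.03 -0.1   3.52] rot [ 0.01 -0.    0.  ]  final-axes d [-0.03 -0.1   3.52]
```

View pics/s4.png

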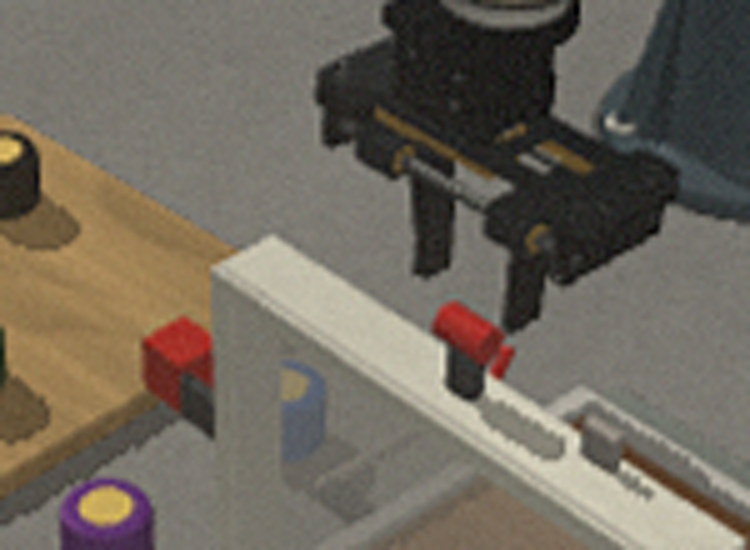

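step_arm(steps=[[-0.3,-0.03,-0.1,0.4,0,0,0],[-0.3,0,0,0.6,0,0,0],[-0.3,0,0,0.6,0,0,0],[-0.3,0,0,0.6,0,0,0],[-0.3,0,0,0.6,0,0,0],[-0.3,0,0,0.4,0,0,0],[-0.3,0,0,0.3,0,0,0],[0.3,0,0,0,0,0,0],[0.5,0,0,0,0,0,0],[0.7,0,0,0,0,0,0]])

```text
time: 15.4
position: [0.4251, 0.0704, 0.2277]
tool_rot: [0.749, 0.663, 0.0, 0.0]
ft_force: [0.3, 0.0, 0.3]
grip_width: 0.0399
```

step_arm(steps=[[1,0,0,0,0,0,0],[1,0,0,0,0,0,0],[1,0,0,0,0,0,0],[1,0,0,0,0,0,0],[1,0,0,0,0,0,0],[1,0,0,0,0,0,0],[1,0,0,0,0,0,0],[1,0,0,0,0,0,0],[1,0,0,0,0,0,0],[1,0,0,0,0,0,0]], squeeze=12)

```text
time: 16.4
position: [0.4249, 0.0717, 0.2276]
tool_rot: [0.749, 0.662, 0.001, -0.0]
ft_force: [1.4, 11.5, 0.8]
grip_width: 0.0206
```

Run:
```python
from h import *
plan((-.09,-.185,.062))
# swing plan with tilt: rows in tool axes, from the measured pose
o,R,g=now(); c=w2c(g); piv=np.array([.025,c[1],.06]); v=c-piv; r=np.hypot(v[0],v[2]); a0=np.arctan2(v[2],-v[0]); print("r",r,"a0",a0)
def pose(th,t):
    q=piv+[-r*np.cos(a0+th),0,r*np.sin(a0+th)]; T=Rt(t); return c2w(q)-T@[0,0,G],T
N=20
th=np.linspace(0,1.91,N+1); ti=np.clip(np.linspace(-.1,.6,N+1),0,.5)
for i in range(N):
    p0,T0=pose(th[i],ti[i]);p1,T1=pose(th[i+1],ti[i+1])
    d=T0.T@(p1-p0)/.025; rr=np.rad2deg(Ro.from_matrix(T0.T@T1).as_rotvec())/8
    print(th[i+1].round(2),d.round(2),rr.round(2))
```

```text
t 16.4 grasp case [-0.0912 -0.1834  0.0636] w [0.425 0.072 0.064] F [ 1.4 11.5  0.8] gw 0.0206
 tool-now d [-0.05  0.05  0.06] rot [ 0.01 -0.02 -0.01]  final-axes d [-0.05  0.05  0.06]
r 0.11620860067101049 a0 0.030854210845981913
0.1 [ 0.    0.03 -0.44] [0. 0. 0.]
0.19 [-0.    0.08 -0.44] [0. 0. 0.]
0.29 [-0.    0.09 -0.43] [-0.04 -0.    0.  ]
0.38 [ 0.   -0.07 -0.41] [-0.25 -0.   -0.  ]
0.48 [ 0.   -0.02 -0.39] [-0.25  0.    0.  ]
0.57 [ 0.    0.03 -0.35] [-0.25  0.   -0.  ]
0.67 [-0.    0.08 -0.32] [-0.25 -0.   -0.  ]
0.76 [-0.    0.12 -0.27] [-0.25 -0.    0.  ]
0.86 [ 0.    0.15 -0.23] [-0.25  0.    0.  ]
0.96 [ 0.    0.18 -0.18] [-0.25 -0.   -0.  ]
1.05 [-0.    0.2  -0.12] [-0.25  0.   -0.  ]
1.15 [-0.    0.21 -0.07] [-0.25 -0.    0.  ]
1.24 [-0.    0.21 -0.01] [-0.25  0.   -0.  ]
1.34 [0.   0.21 0.05] [-0.25  0.   -0.  ]
1.43 [-0.    0.2   0.11] [-0.25 -0.   -0.  ]
1.53 [-0.    0.18  0.16] [-0.25  0.    0.  ]
1.62 [0.   0.16 0.22] [-0.25  0.    0.  ]
1.72 [-0.    0.33  0.26] [-0.04  0.   -0.  ]
1.81 [0.   0.33 0.29] [0. 0. 0.]
1.91 [-0.    0.3   0.33] [0. 0. 0.]
```

step_arm(steps=[[1,0.05,0.03,-0.44,0,0,0],[1,0,0.08,-0.44,0,0,0],[1,0,0.09,-0.43,-0.04,0,0],[1,0,-0.07,-0.41,-0.25,0,0],[1,0,-0.02,-0.39,-0.25,0,0],[1,0,0.03,-0.35,-0.25,0,0],[1,0,0.08,-0.32,-0.25,0,0],[1,0,0.12,-0.27,-0.25,0,0],[1,0,0.15,-0.23,-0.25,0,0],[1,0,0.18,-0.18,-0.25,0,0]])

```text
time: 17.4
position: [0.434, 0.0712, 0.3159]
tool_rot: [0.743, 0.658, 0.081, 0.091]
ft_force: [-3.6, 7.0, 2.9]
grip_width: 0.0206
```

Run:
```python
from h import *
o,R,g=now(); c=w2c(g); print(o["ft_force"],o["grip_width"],c); print(np.hypot(c[0]-.025,c[2]-.06),np.arctan2(c[2]-.06,.025-c[0]))
```

```text
[-3.61337981  6.95699847  2.93246977] 0.020585193166137963 [-0.04247661 -0.18304496  0.15675807]
0.11796278374416345 0.9618346229323191
```

step_arm(steps=[[1,0,0.2,-0.1,-0.25,0,0],[1,0,0.21,-0.05,-0.25,0,0],[1,0,0.21,0,-0.25,0,0],[1,0,0.21,0.05,-0.25,0,0],[1,0,0.2,0.11,-0.25,0,0],[1,0,0.18,0.16,-0.25,0,0],[1,0,0.16,0.22,-0.25,0,0],[1,0,0.33,0.26,-0.04,0,0],[1,0,0.33,0.29,0,0,0],[1,0,0.2,0.2,0,0,0]])

```text
time: 18.4
position: [0.5019, 0.063, 0.3139]
tool_rot: [0.725, 0.642, 0.166, 0.187]
ft_force: [1.7, 6.8, 3.7]
grip_width: 0.0209
```

Run:
```python
from h import *
o,R,g=now(); c=w2c(g); print(o["ft_force"],o["grip_width"],c); print(np.hypot(c[0]-.025,c[2]-.06),np.arctan2(c[2]-.06,.025-c[0]))
q=(.025-.115*np.cos(1.91),-.185,.06+.115*np.sin(1.91)); print(q); plan(q,tilt=.5)
p,d=eyes.camera('scene'); crop(p,250,120,400,260,5,"s5")
```

```text
[1.65473177 6.78105934 3.70058269] 0.020908542278587752 [ 0.06555656 -0.18278331  0.17047698]
0.11768601555287762 1.9226267281901008
(np.float64(0.06326466825329718), -0.185, np.float64(0.16844729209835124))
t 18.4 grasp case [ 0.0656 -0.1828  0.1705] w [0.581 0.054 0.17 ] F [1.7 6.8 3.7] gw 0.0209
 tool-now d [-0.08 -0.08  0.03] rot [ 0.04 -0.01  0.01]  final-axes d [-0.08 -0.08  0.03]
```

View pics/s5.png

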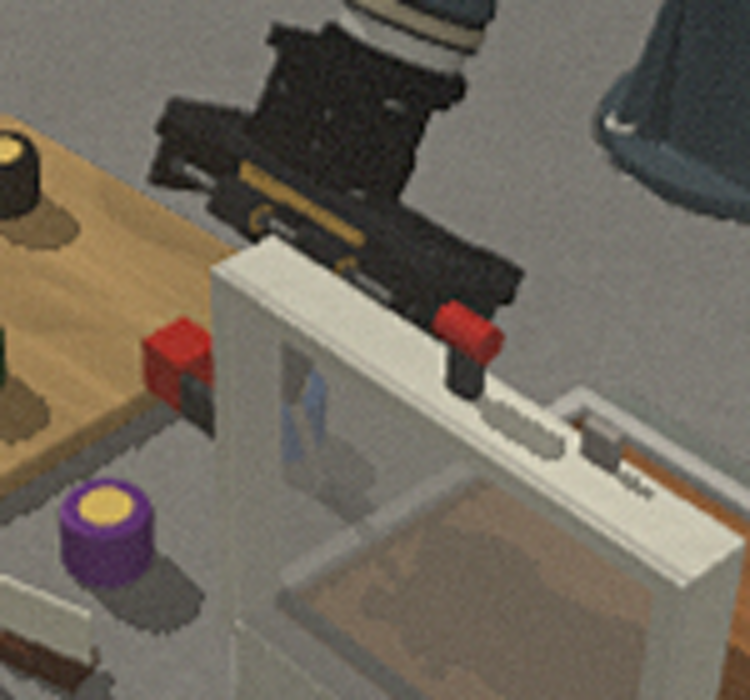

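step_arm(steps=[[1,0,0.06,0.06,0,0,0],[1,0,0.06,0.06,0,0,0],[1,0,0.06,0.06,0,0,0],[1,0,0,0,0,0,0],[1,0,0,0,0,0,0],[1,0,0,0,0,0,0],[1,0,0,0,0,0,0],[1,0,0,0,0,0,0],[1,0,0,0,0,0,0],[1,0,0,0,0,0,0]])

```text
time: 19.45
position: [0.5066, 0.0625, 0.3121]
tool_rot: [0.725, 0.642, 0.165, 0.186]
ft_force: [-2.0, 6.4, 5.6]
grip_width: 0.0206
```

Run:
```python
from h import *
o,R,g=now(); c=w2c(g); print(o["ft_force"],o["grip_width"],c); print(np.hypot(c[0]-.025,c[2]-.06),np.arctan2(c[2]-.06,.025-c[0]))
```

```text
[-1.97878375  6.40993305  5.6086577 ] 0.020580156316462494 [ 0.06989847 -0.18272969  0.16844344]
0.11737057762145965 1.963335829186514
```

step_arm(steps=[[-0.3,0,0,0,0,0,0],[-0.3,0,0,0,0,0,0],[-0.3,0,0,0,0,0,0],[-0.3,0,0,0,0,0,0],[-0.3,0,0,-0.5,0,0,0],[-0.3,0,0,-1,0,0,0],[-0.3,0,0,-1,0,0,0],[-0.3,0,0,-1,0,0,0],[-0.3,0,0,-1,0,0,0],[-0.3,0,0,-1,0,0,0]])

```text
time: 20.45
position: [0.4399, 0.0696, 0.4327]
tool_rot: [0.726, 0.642, 0.164, 0.185]
ft_force: [1.0, -0.3, -0.3]
grip_width: 0.0567
```

Run:
```python
from h import *
plan((.0,.0,.39)); 
p,d=eyes.camera('scene'); crop(p,250,120,400,260,5,"s6")
p,d=eyes.camera('top'); overlay(p,"top",5,140,130,300,250,"t6",hood=1.6,rod=1.91)
```

```text
t 20.45 grasp case [ 0.0024 -0.184   0.2888] w [0.518 0.06  0.289] F [ 1.  -0.3 -0.3] gw 0.0567
 tool-now d [ 7.36  5.   -2.8 ] rot [ 3.58 -0.    0.  ]  final-axes d [ 7.36  3.05 -4.85]
```

View pics/s6.png

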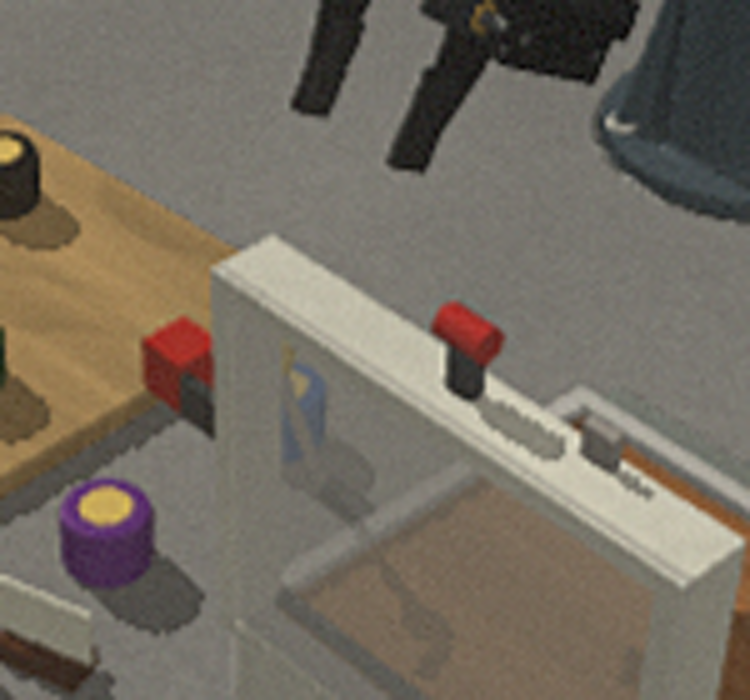

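View pics/t6.png

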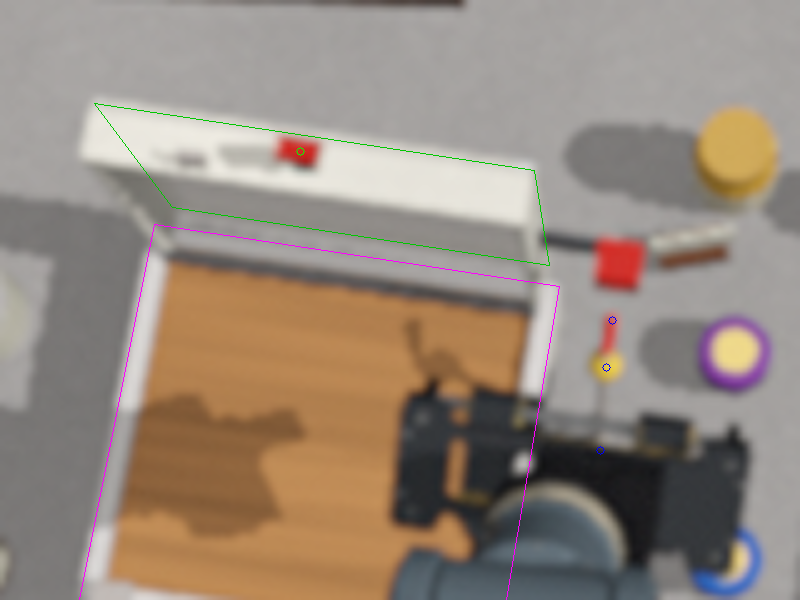

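Rod is at its stop (ball and tip on the overlay dots). Go to the hood grip from above.

step_arm(steps=[[-0.3,0,0,-0.8,0.8,0,0],[-0.3,0,0,-0.8,0.8,0,0],[-0.3,0.5,0,-0.8,0.8,0,0],[-0.3,0.9,0,-0.8,0.8,0,0],[-0.3,1,0,0,0.38,0,0],[-0.3,1,0,0,0,0,0],[-0.3,1,0,0,0,0,0],[-0.3,1,0.5,0,0,0,0],[-0.3,1,0.8,0,0,0,0],[-0.3,0.9,0.9,0,0,0,0]])

```text
time: 21.55
position: [0.4925, 0.2484, 0.5056]
tool_rot: [0.749, 0.663, -0.001, -0.0]
ft_force: [0.6, -0.1, -0.6]
grip_width: 0.0565
```

Run:
```python
from h import *
plan((.132,.001,.327))
```

```text
t 21.55 grasp case [-4.600e-02 -2.000e-04  3.416e-01] w [0.492 0.248 0.342] F [ 0.6 -0.1 -0.6] gw 0.0565
 tool-now d [0.04 7.11 0.57] rot [-0.01  0.    0.01]  final-axes d [0.05 7.11 0.58]
```

step_arm(steps=[[-0.3,0,0.3,-0.8,0,0,0],[-0.3,0,0.7,-0.6,0,0,0],[-0.3,0.04,1,0,0,0,0],[-0.3,0,1,0,0,0,0],[-0.3,0,1,0,0,0,0],[-0.3,0,1,0,0,0,0],[-0.3,0,1,0,0,0,0],[-0.3,0,0.8,0,0,0,0],[-0.3,0,0.3,0.3,0,0,0],[-0.3,0,0,0.4,0,0,0]])

```text
time: 22.55
position: [0.6693, 0.2262, 0.5222]
tool_rot: [0.749, 0.663, -0.0, -0.0]
ft_force: [-0.8, 0.4, 0.8]
grip_width: 0.0566
```

step_arm(steps=[[-0.3,0,0,0.5,0,0,0],[-0.3,0,0,0.5,0,0,0],[-0.3,0,0,0.27,0,0,0],[0.3,0,0,0,0,0,0],[0.6,0,0,0,0,0,0],[1,0,0,0,0,0,0],[1,0,0,0,0,0,0],[1,0,0,0,0,0,0],[1,0,0,0,0,0,0],[1,0,0,0,0,0,0]], squeeze=25)

```text
time: 23.55
position: [0.6686, 0.2286, 0.493]
tool_rot: [0.748, 0.663, 0.003, -0.001]
ft_force: [0.6, 5.5, 0.2]
grip_width: 0.024
```

Run:
```python
from h import *
o,R,g=now(); c=w2c(g); plan((.132,.001,.327))
r=np.hypot(.11-c[0],c[2]-.075); a0=np.arctan2(c[2]-.075,.11-c[0]); print(r,a0)
prev=c
for th in np.arange(.05,.51,.05):
    a=a0-th; q=np.array([.11-r*np.cos(a),c[1],.075+r*np.sin(a)]); dd=(q-prev)/.025; prev=q
    print((a-.06).round(3),"dy",dd[0].round(2),"dz",-dd[2].round(2))
```

```text
t 23.55 grasp case [0.1318 0.0026 0.329 ] w [0.669 0.23  0.329] F [0.6 5.5 0.2] gw 0.024
 tool-now d [-0.03  0.02  0.08] rot [ 0.02 -0.04  0.01]  final-axes d [-0.02  0.02  0.08]
0.2549165549812836 1.6563184369061128
1.546 dy -0.51 dz -0.03
1.496 dy -0.51 dz -0.01
1.446 dy -0.51 dz 0.02
1.396 dy -0.51 dz 0.05
1.346 dy -0.5 dz 0.07
1.296 dy -0.5 dz 0.1
1.246 dy -0.5 dz 0.12
1.196 dy -0.49 dz 0.15
1.146 dy -0.48 dz 0.17
1.096 dy -0.47 dz 0.19
```

step_arm(steps=[[1,0,-0.3,-0.02,0,0,0],[1,0,-0.4,-0.02,0,0,0],[1,0,-0.4,0,0,0,0],[1,0,-0.4,0.02,0,0,0],[1,0,-0.4,0.03,0,0,0],[1,0,-0.4,0.05,0,0,0],[1,0,-0.4,0.06,0,0,0],[1,0,-0.3,0.06,0,0,0],[1,0,0,0,0,0,0],[1,0,0,0,0,0,0]])

```text
time: 24.55
position: [0.5939, 0.2376, 0.4885]
tool_rot: [0.748, 0.663, 0.003, -0.001]
ft_force: [1.5, 5.9, 0.1]
grip_width: 0.0239
```

Run:
```python
from h import *
o,R,g=now(); c=w2c(g); print(o["ft_force"],c,np.hypot(.11-c[0],c[2]-.075),np.arctan2(c[2]-.075,.11-c[0])-.06)
p,d=eyes.camera('scene'); crop(p,250,120,400,260,5,"s7")
```

```text
[1.46308604 5.85912552 0.1312129 ] [0.05646191 0.00245353 0.32447068] 0.25515083259466076 1.2993960829428384
```

View pics/s7.png

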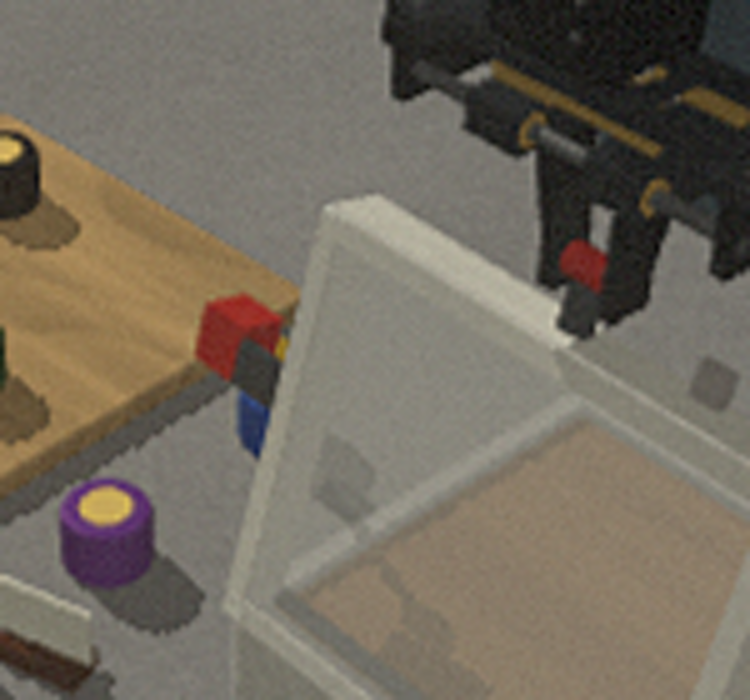

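step_arm(steps=[[1,0,-0.12,0.025,0,0,0],[1,0,-0.12,0.03,0,0,0],[1,0,-0.12,0.03,0,0,0],[1,0,-0.12,0.03,0,0,0],[1,0,-0.12,0.03,0,0,0],[1,0,0,0,0,0,0],[1,0,0,0,0,0,0],[1,0,0,0,0,0,0],[1,0,0,0,0,0,0],[1,0,0,0,0,0,0]])

```text
time: 25.6
position: [0.5795, 0.2393, 0.485]
tool_rot: [0.749, 0.663, 0.003, -0.001]
ft_force: [0.1, 6.4, 0.3]
grip_width: 0.0237
```

Run:
```python
from h import *
o,R,g=now(); c=w2c(g); print(o["ft_force"],c,np.hypot(.11-c[0],c[2]-.075),np.arctan2(c[2]-.075,.11-c[0])-.06)
```

```text
[0.05753196 6.410503   0.28874069] [0.04216748 0.00239366 0.32099252] 0.25517360730860844 1.2417326684806285
```

step_arm(steps=[[1,0,-0.12,0.035,0,0,0],[1,0,-0.12,0.035,0,0,0],[1,0,-0.12,0.035,0,0,0],[1,0,-0.12,0.035,0,0,0],[1,0,0,0,0,0,0],[1,0,0,0,0,0,0],[1,0,0,0,0,0,0],[1,0,0,0,0,0,0],[1,0,0,0,0,0,0],[1,0,0,0,0,0,0]])

```text
time: 26.6
position: [0.5676, 0.2407, 0.4814]
tool_rot: [0.749, 0.663, 0.003, -0.001]
ft_force: [1.0, 6.2, -0.0]
grip_width: 0.0238
```

Run:
```python
from h import *
o,R,g=now(); c=w2c(g); print(o["ft_force"],c,np.hypot(.11-c[0],c[2]-.075),np.arctan2(c[2]-.075,.11-c[0])-.06)
p,d=eyes.camera('scene'); crop(p,250,120,400,260,5,"s8")
p,d=eyes.camera('top'); overlay(p,"top",5,140,130,300,250,"t8",hood=1.2,rod=1.91)
```

```text
[ 0.95617954  6.19749651 -0.0371112 ] [0.03015652 0.00234679 0.31738856] 0.2552003026048935 1.1925873803666138
```

View pics/s8.png

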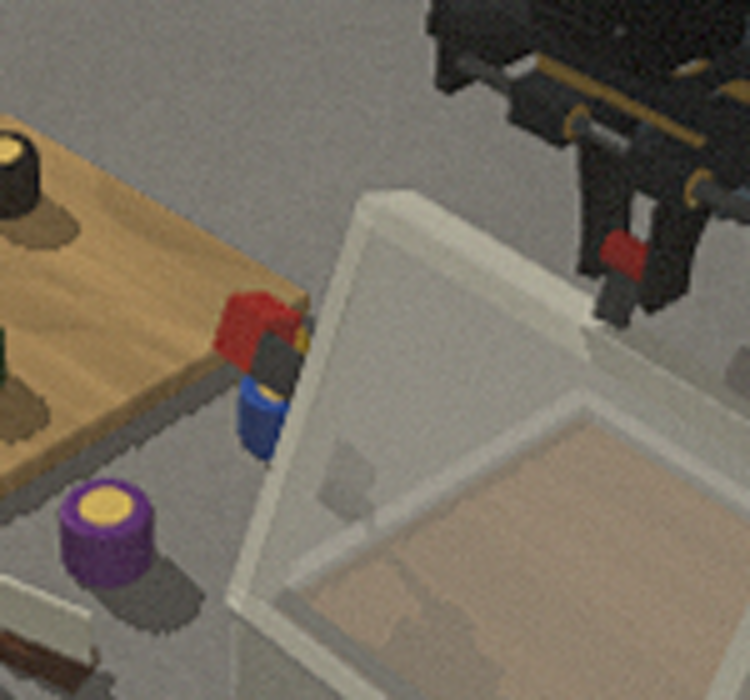

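View pics/t8.png

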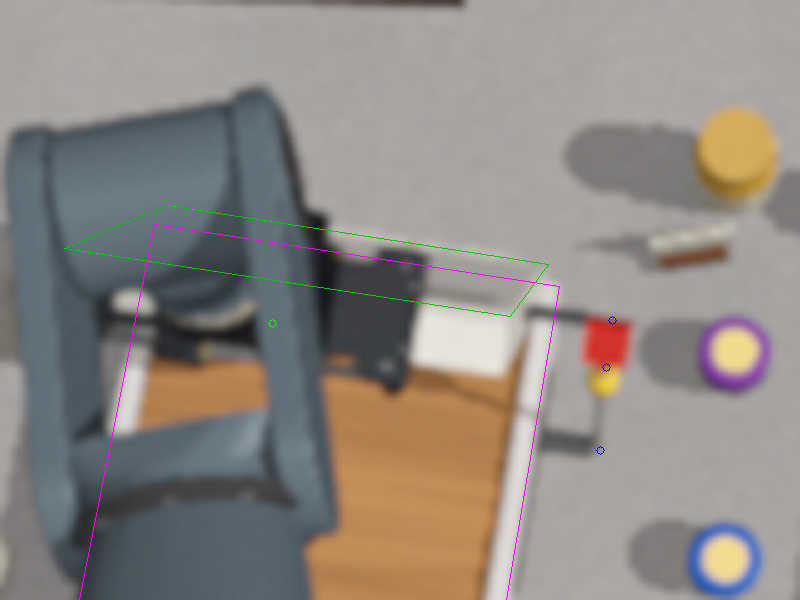

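The tip appears to be in the socket: hood ~1.19 rad and the rod slightly forward, at about the angle the geometry predicts. I'll lower a little more to check for resistance.

step_arm(steps=[[1,0,-0.06,0.02,0,0,0],[1,0,-0.06,0.02,0,0,0],[1,0,-0.06,0.02,0,0,0],[1,0,0,0,0,0,0],[1,0,0,0,0,0,0],[1,0,0,0,0,0,0],[1,0,0,0,0,0,0],[1,0,0,0,0,0,0],[1,0,0,0,0,0,0],[1,0,0,0,0,0,0]])

```text
time: 27.7
position: [0.5638, 0.2412, 0.4803]
tool_rot: [0.749, 0.663, 0.004, 0.0]
ft_force: [2.2, 6.7, -1.3]
grip_width: 0.0237
```

Run:
```python
from h import *
o,R,g=now(); c=w2c(g); print(o["ft_force"],c,np.hypot(.11-c[0],c[2]-.075),np.arctan2(c[2]-.075,.11-c[0])-.06)
p,d=eyes.camera('top'); overlay(p,"top",5,140,130,300,250,"t9",hood=1.18,rod=1.83)
```

```text
[ 2.1612369  6.7238245 -1.2990444] [0.02684638 0.0023737  0.31632093] 0.2552455970474882 1.178960927363367
```

View pics/t9.png

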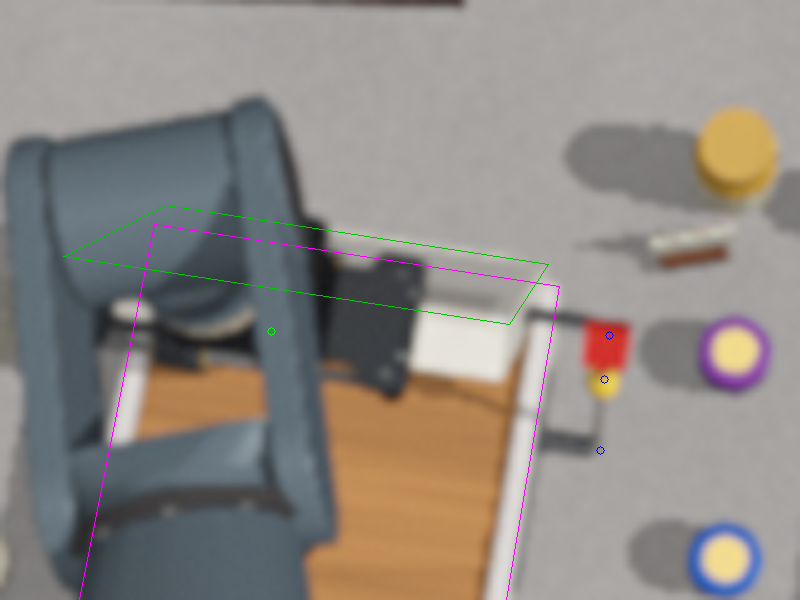

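Resistance has appeared (+2.2 N in x) and the tip marker lies under the red block. Release.

step_arm(steps=[[1,0,0.03,0,0,0,0],[0.5,0,0,0,0,0,0],[0,0,0,0,0,0,0],[-0.3,0,0,0,0,0,0],[-0.3,0,0,0,0,0,0],[-0.3,0,0,0,0,0,0],[-0.3,0,0,-0.4,0,0,0],[-0.3,0,0,-0.6,0,0,0],[-0.3,0,0,-0.8,0,0,0],[-0.3,0,0,-0.8,0,0,0]])

```text
time: 28.75
position: [0.5635, 0.2393, 0.5453]
tool_rot: [0.749, 0.663, -0.0, 0.0]
ft_force: [0.1, 0.4, 0.5]
grip_width: 0.0564
```

step_arm(steps=[[-0.3,0,-1,0,0,0,0],[-0.3,-0.5,-1,0,0,0,0],[-0.3,-1,-1,0,0,0,0],[-0.3,-1,-1,0,0,0,0],[-0.3,-1,-1,0,0,0,0],[-0.3,-1,-1,0,0,0,0],[-0.3,-1,-1,0,0,0,0],[-0.3,-1,-1,0,0,0,0],[-0.3,-1,0,0,0,0,0],[-0.3,-1,0,0,0,0,0]])

```text
time: 29.75
position: [0.3379, 0.0523, 0.5451]
tool_rot: [0.749, 0.663, 0.001, 0.001]
ft_force: [0.5, -0.3, 0.2]
grip_width: 0.0563
```

Run:
```python
from h import *
plan(world_p=(.571,-.192,.15))
p,d=eyes.camera('top'); overlay(p,"top",5,140,130,300,250,"t10",hood=1.18,rod=1.83); cv2.imwrite("pics/t10f.png",p[:,:,::-1]); np.save("pics/t10p.npy",p);np.save("pics/t10d.npy",d)
p,d=eyes.camera('scene'); overlay(p,"scene",4,250,90,450,240,"s10",hood=1.18,rod=1.83)
```

```text
t 29.75 grasp case [-0.175  -0.2137  0.3811] w [0.338 0.052 0.381] F [ 0.5 -0.3  0.2] gw 0.0563
 tool-now d [-8.57 10.41  9.27] rot [0.02 0.   0.01]  final-axes d [-8.56 10.44  9.24]
```

View pics/t10.png

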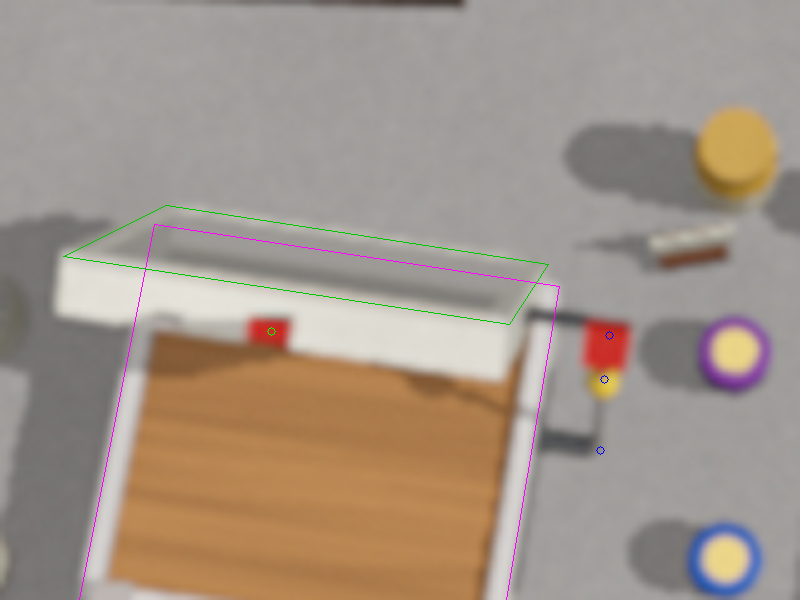

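View pics/s10.png

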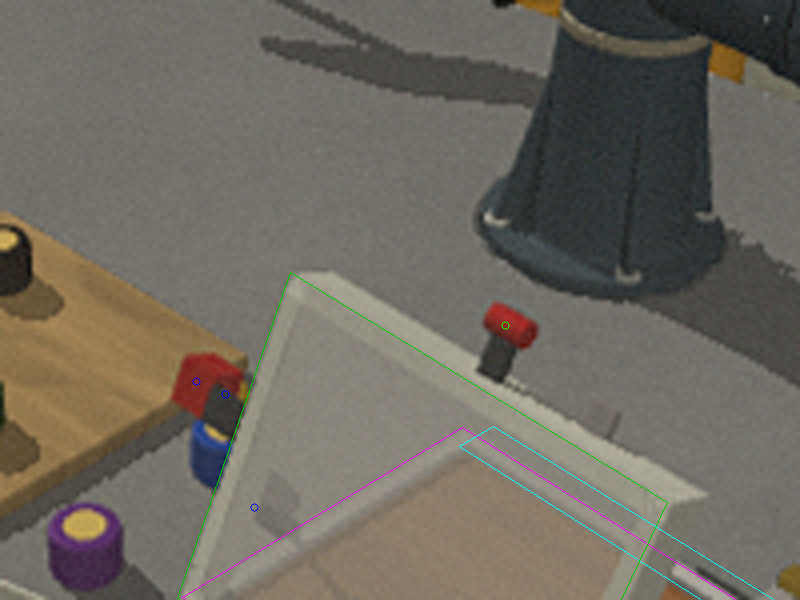

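View pics/t10f.png

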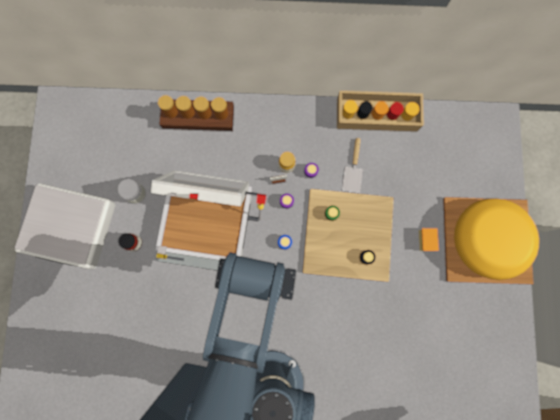

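The hood stands on the rod at ~1.18 rad, and the overlay lines up in both views. Now the wheels: measure fresh.

```bash
cat >> h.py <<'E'
def wheels(p,box=(300,185,398,282),ztop=.058):
    hsv=cv2.cvtColor(p,cv2.COLOR_RGB2HSV); i=eyes.camera_info("top")
    out=[]
    for nm,lo,hi in (("green",(45,90,20),(85,255,160)),("black",(0,0,0),(180,255,55)),("red",(172,130,80),(180,255,255)),("red0",(0,150,80),(6,255,255))):
        m=cv2.inRange(hsv,lo,hi);mm=np.zeros_like(m);mm[box[1]:box[3],box[0]:box[2]]=m[box[1]:box[3],box[0]:box[2]]
        k,l,st,ce=cv2.connectedComponentsWithStats(mm)
        for j in range(1,k):
            if st[j,4]<30: continue
            c0=ce[j]
            # cream top inside the blob
            v,u=np.mgrid[0:p.shape[0],0:p.shape[1]]
            near=(np.hypot(u-c0[0],v-c0[1])<10); cr=near&(hsv[...,2]>170)&(hsv[...,1]<150)&(hsv[...,1]>50)
            if cr.sum()<20: print(nm,c0,"cream",cr.sum()); continue
            hull=cv2.convexHull(np.argwhere((l==j)|0>0)[:,::-1].astype(np.float32)) 
            a,b=u[cr].mean(),v[cr].mean()
            K=i["K"]; ray=i["R"].T@np.array([(a-K[0,2])/K[0,0],(b-K[1,2])/K[1,1],1]); o=-i["R"].T@i["t"]
            X=o+ray*(ztop-o[2])/ray[2]; print(nm,"pix",a.round(1),b.round(1),"n",cr.sum(),"world",X.round(4)); out.append((nm,X))
    return out
E
python3 - <<'E'
from h import *
p=np.load("pics/t10p.npy"); wheels(p)
C=cloud("top",np.load("pics/t10d.npy"))
for u,v in((333,212),(368,257)): print(C[v-2:v+3,u-2:u+3].reshape(-1,3).mean(0))
E
```

```text
green pix 331.4 216.8 n 135 world [ 0.5575 -0.1893  0.058 ]
[ 0.57440323 -0.19469006  0.05887853]
[ 0.42019625 -0.30117655  0.11822326]
```

Run:
```python
from h import *
p=np.load("pics/t10p.npy"); hsv=cv2.cvtColor(p,cv2.COLOR_RGB2HSV)
print(hsv[212,333],hsv[257,368],hsv[230,340],hsv[250,375],hsv[256,362])
print(hsv[207:220,333]); print(hsv[250:265,368])
```

```text
[ 23 105 233] [ 23 104 233] [ 19  98 193] [ 19  98 192] [19 65 55]
[[ 30 111 159]
 [ 24 111 210]
 [ 23 107 231]
 [ 23 106 234]
 [ 23 105 233]
 [ 23 105 233]
 [ 23 105 233]
 [ 23 105 233]
 [ 23 109 225]
 [ 24 113 196]
 [ 35 113 145]
 [ 54 121 120]
 [ 47 117 107]]
[[ 17 101  96]
 [ 21 114 103]
 [ 22 119 184]
 [ 23 109 225]
 [ 23 104 235]
 [ 23 104 234]
 [ 23 103 233]
 [ 23 104 233]
 [ 23 104 234]
 [ 23 104 234]
 [ 23 107 223]
 [ 22 113 185]
 [ 21 109 112]
 [ 16  88  81]
 [ 18 108 142]]
```

```bash
cat >> h.py <<'E'
def wheels(p,box=(300,185,398,282),ztop=.058):
    hsv=cv2.cvtColor(p,cv2.COLOR_RGB2HSV); i=eyes.camera_info("top");K=i["K"]
    m=cv2.inRange(hsv,(21,85,212),(26,125,255));mm=np.zeros_like(m);mm[box[1]:box[3],box[0]:box[2]]=m[box[1]:box[3],box[0]:box[2]]
    k,l,st,ce=cv2.connectedComponentsWithStats(mm)
    for j in range(1,k):
        if st[j,4]<15: continue
        a,b=ce[j]; ray=i["R"].T@np.array([(a-K[0,2])/K[0,0],(b-K[1,2])/K[1,1],1]); o=-i["R"].T@i["t"]
        X=o+ray*(ztop-o[2])/ray[2]; print("wheel pix",ce[j].round(1),"n",st[j,4],"rim hsv",hsv[int(b)+7,int(a)],"world",X.round(4),"case",w2c(X).round(4))
E
python3 - <<'E'
from h import *
wheels(np.load("pics/t10p.npy")); plan(world_p=(.572,-.194,.11))
E
```

```text
wheel pix [332.7 211.8] n 46 rim hsv [ 54 122 119] world [ 0.5752 -0.1936  0.058 ] case [ 0.0901 -0.4288  0.058 ]
wheel pix [368.2 256.6] n 48 rim hsv [16 88 81] world [ 0.4255 -0.3155  0.058 ] case [-0.0436 -0.5681  0.058 ]
t 29.85 grasp case [-0.174  -0.2148  0.381 ] w [0.339 0.051 0.381] F [-0.5 -0.2  0.6] gw 0.0565
 tool-now d [-8.55 10.46 10.87] rot [ 0.01  0.01 -0.03]  final-axes d [-8.6  10.45 10.84]
```

step_arm(steps=[[-1,-1,0.4,0,0,0,0],[-1,-1,1,0,0,0,0],[-1,-1,1,0,0,0,0],[-1,-1,1,0,0,0,0],[-1,-1,1,0,0,0,0],[-1,-1,1,0,0,0,0],[-1,-1,1,0.5,0,0,0],[-1,-1,1,0.9,0,0,0],[-1,-0.57,1,0.9,0,0,0],[-1,0,1,0.9,0,0,0]])

```text
time: 30.85
position: [0.548, -0.1899, 0.4635]
tool_rot: [0.75, 0.662, 0.0, 0.001]
ft_force: [0.5, -0.8, 0.1]
grip_width: 0.0872
```

step_arm(steps=[[-1,0,0.8,0.9,0,0,0],[-1,0,0.3,0.9,0,0,0],[-1,0,0,0.9,0,0,0],[-1,0,0,0.9,0,0,0],[-1,0,0,0.9,0,0,0],[-1,0,0,0.9,0,0,0],[-1,0,0,0.7,0,0,0],[-1,0,0,0.3,0,0,0],[-1,0,0,0,0,0,0],[-1,0,0,0,0,0,0]])

```text
time: 31.85
position: [0.5744, -0.1916, 0.3048]
tool_rot: [0.749, 0.663, 0.0, 0.001]
ft_force: [0.4, -1.2, 0.2]
grip_width: 0.0872
```

Run:
```python
from h import *
plan(world_p=(.575,-.194,.043))
p,d=eyes.camera('scene'); crop(p,170,120,320,230,5,"s11")
```

```text
t 31.85 grasp case [ 0.0893 -0.427   0.1408] w [ 0.575 -0.192  0.141] F [ 0.4 -1.2  0.2] gw 0.0872
 tool-now d [-0.09  0.03  3.91] rot [0.01 0.   0.01]  final-axes d [-0.09  0.03  3.91]
```

View pics/s11.png

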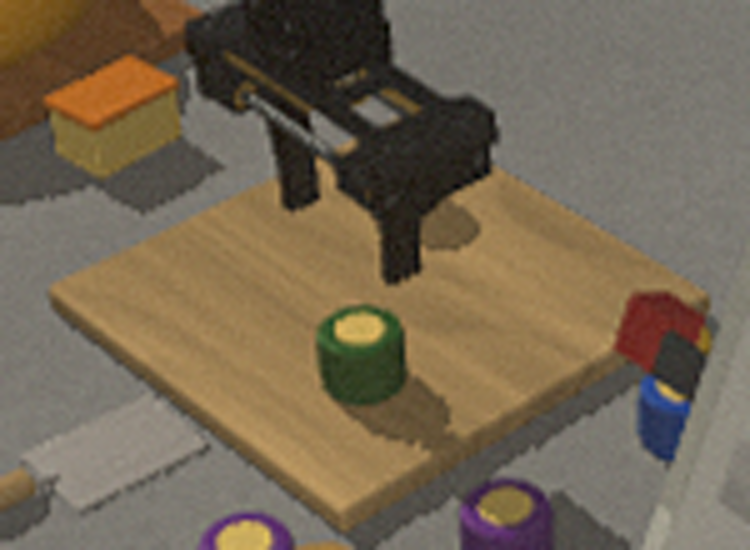

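Run:
```python
from h import *
for P in((.575,-.192,.123),(.575,-.194,.058)): print(((proj("scene",P)-[170,120])*5).round())
p,d=eyes.camera('top'); crop(p,280,160,410,280,5,"t11");wheels(p)
```

```text
[346. 237.]
[352. 326.]
wheel pix [368.1 256.5] n 58 rim hsv [16 83 89] world [ 0.4257 -0.3152  0.058 ] case [-0.0434 -0.5677  0.058 ]
```

View pics/t11.png

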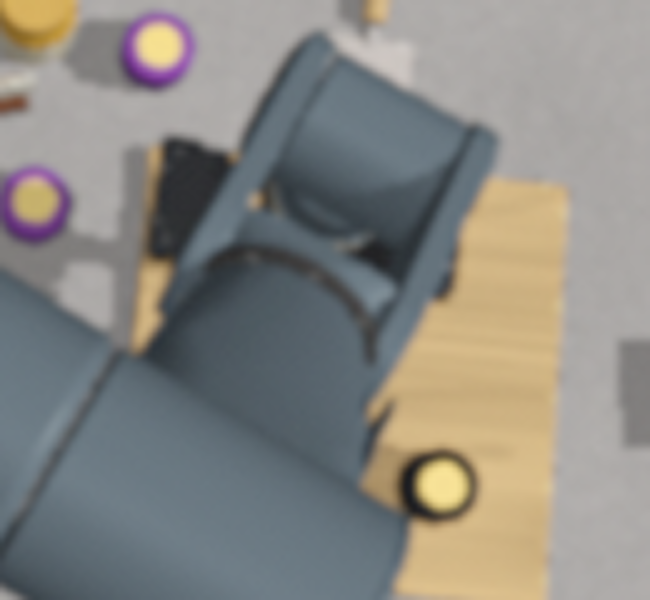

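step_arm(steps=[[-1,-0.02,0,0.6,0,0,0],[-1,0,0,0.8,0,0,0],[-1,0,0,0.8,0,0,0],[-1,0,0,0.8,0,0,0],[-1,0,0,0.6,0,0,0],[-1,0,0,0.3,0,0,0],[-0.4,0,0,0,0,0,0],[0,0,0,0,0,0,0],[0.3,0,0,0,0,0,0],[1,0,0,0,0,0,0]], squeeze=15)

```text
time: 32.95
position: [0.574, -0.1923, 0.2075]
tool_rot: [0.749, 0.663, 0.0, 0.001]
ft_force: [-0.5, 0.3, -0.6]
grip_width: 0.063
```

step_arm(steps=[[1,0,0,0,0,0,0],[1,0,0,0,0,0,0],[1,0,0,0,0,0,0],[1,0,0,0,0,0,0],[1,0,0,-0.5,0,0,0],[1,0,0,-0.9,0,0,0],[1,0,0,-0.9,0,0,0],[1,0,0,-0.9,0,0,0],[1,0,0,-0.9,0,0,0],[1,0,0,-0.9,0,0,0]])

```text
time: 33.95
position: [0.5734, -0.192, 0.3328]
tool_rot: [0.749, 0.663, -0.0, -0.0]
ft_force: [-0.2, -0.5, -1.2]
grip_width: 0.0516
```

Run:
```python
from h import *
plan((-.065,.055,.0925))
p,d=eyes.camera('scene'); crop(p,150,80,340,230,4,"s12")
```

```text
t 33.95 grasp case [ 0.0881 -0.4274  0.1688] w [ 0.573 -0.192  0.169] F [-0.2 -0.5 -1.2] gw 0.0516
 tool-now d [19.3  -6.12  3.06] rot [-0. -0.  0.]  final-axes d [19.3  -6.13  3.05]
```

View pics/s12.png

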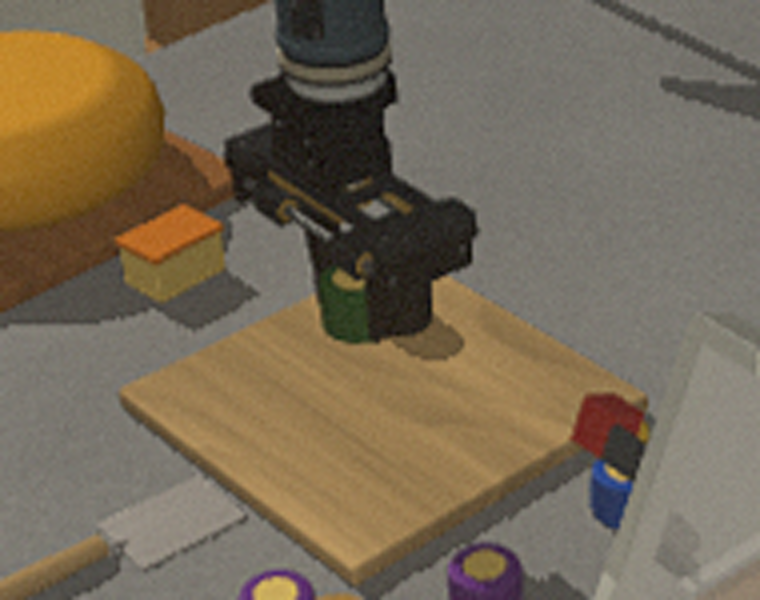

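step_arm(steps=[[1,0,-0.6,-0.4,0,0,0],[1,0,-0.9,-0.4,0,0,0],[1,0,-0.9,-0.4,0,0,0],[1,0,-0.9,-0.4,0,0,0],[1,0.3,-0.9,-0.4,0,0,0],[1,0.6,-0.9,-0.2,0,0,0],[1,0.9,-0.9,0,0,0,0],[1,0.9,-0.9,0,0,0,0],[1,0.9,-0.9,0,0,0,0],[1,0.9,0,0,0,0,0]])

```text
time: 35.0
position: [0.3905, -0.055, 0.386]
tool_rot: [0.749, 0.662, -0.001, -0.002]
ft_force: [0.8, -0.4, -1.2]
grip_width: 0.0519
```

step_arm(steps=[[1,0.9,0,0,0,0,0],[1,0.9,0,0,0,0,0],[1,0.9,0,0,0,0,0],[1,0.9,0,0,0,0,0],[1,0.9,0,0,0,0,0],[1,0.9,0,0,0,0,0],[1,0.9,0,0,0,0,0],[1,0.9,0,0,0,0,0],[1,0.9,0,0,0,0,0],[1,0.9,0,0,0,0,0]])

```text
time: 36.0
position: [0.4209, 0.1674, 0.3864]
tool_rot: [0.749, 0.663, -0.0, -0.0]
ft_force: [-0.0, -1.4, -1.1]
grip_width: 0.0512
```

Run:
```python
from h import *
plan((-.065,.055,.0935))
```

```text
t 36.0 grasp case [-0.1071 -0.0893  0.2224] w [0.421 0.167 0.222] F [-0.  -1.4 -1.1] gw 0.0512
 tool-now d [5.77 1.69 5.15] rot [-0.  0.  0.]  final-axes d [5.77 1.68 5.16]
```

step_arm(steps=[[1,0.9,0,0,0,0,0],[1,0.9,0,0,0,0,0],[1,0.9,0,0,0,0,0],[1,0.9,0.2,0,0,0,0],[1,0.9,0.4,0,0,0,0],[1,0.8,0.4,0.3,0,0,0],[1,0.47,0.4,0.4,0,0,0],[1,0,0.28,0.6,0,0,0],[1,0,0,0.8,0,0,0],[1,0,0,0.5,0,0,0]])

```text
time: 37.0
position: [0.4796, 0.3037, 0.3194]
tool_rot: [0.749, 0.663, -0.002, -0.001]
ft_force: [0.5, 0.1, -0.8]
grip_width: 0.0514
```

Run:
```python
from h import *
plan((-.065,.055,.0935))
p,d=eyes.camera('scene'); crop(p,270,60,460,210,4,"s13")
```

```text
t 37.0 grasp case [-0.0659  0.0528  0.1554] w [0.479 0.303 0.155] F [ 0.5  0.1 -0.8] gw 0.0514
 tool-now d [0.08 0.02 2.47] rot [-0.02  0.02  0.  ]  final-axes d [0.07 0.01 2.48]
```

View pics/s13.png

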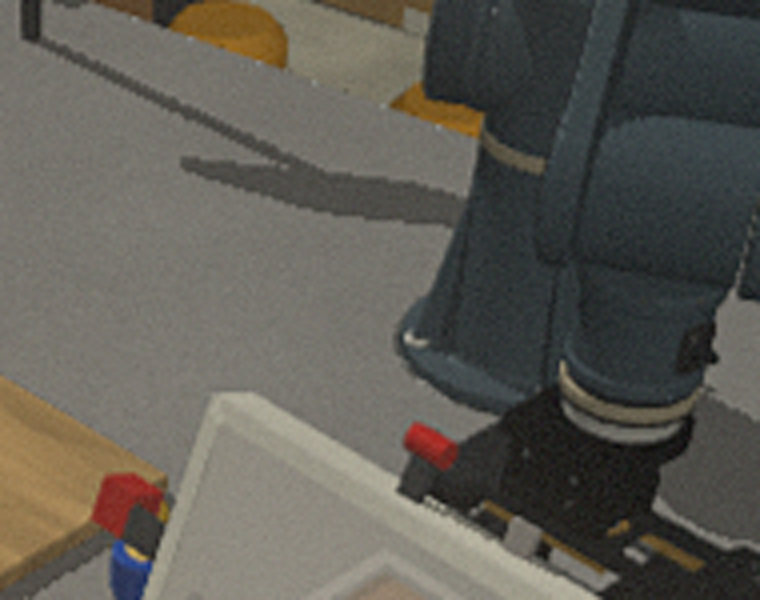

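step_arm(steps=[[1,0.06,0,0.4,0,0,0],[1,0,0,0.4,0,0,0],[1,0,0,0.4,0,0,0],[1,0,0,0.4,0,0,0],[1,0,0,0.3,0,0,0],[1,0,0,0.3,0,0,0],[1,0,0,0.15,0,0,0],[1,0,0,0.1,0,0,0],[1,0,0,0,0,0,0],[1,0,0,0,0,0,0]])

```text
time: 38.05
position: [0.4806, 0.3062, 0.2606]
tool_rot: [0.749, 0.663, 0.0, 0.0]
ft_force: [-0.2, 0.3, -1.0]
grip_width: 0.0515
```

Run:
```python
from h import *
plan((-.065,.055,.0935))
p,d=eyes.camera('scene'); crop(p,270,60,460,210,4,"s14")
```

```text
t 38.05 grasp case [-0.0646  0.0557  0.0966] w [0.481 0.306 0.097] F [-0.2  0.3 -1. ] gw 0.0515
 tool-now d [-0.03 -0.01  0.12] rot [ 0. -0.  0.]  final-axes d [-0.03 -0.01  0.12]
```

View pics/s14.png

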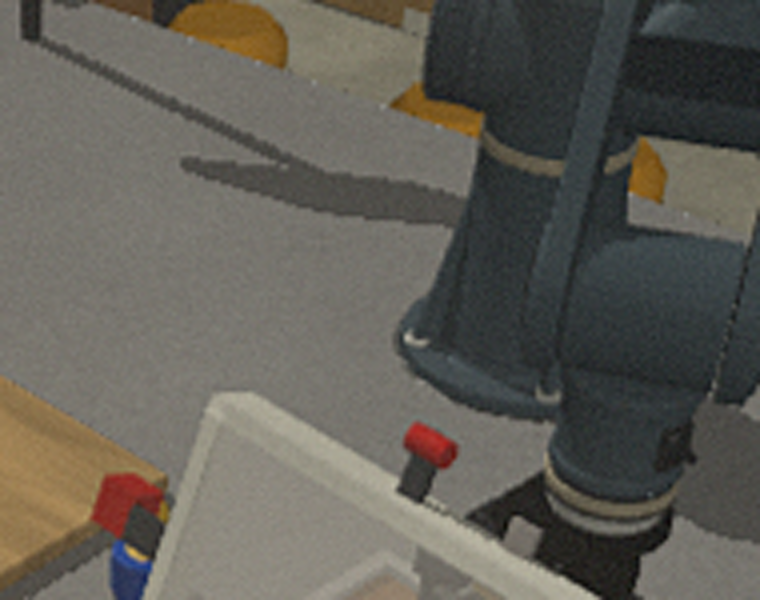

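Clear of the hood. Down the last ~3 mm, feel for the tray, and release.

step_arm(steps=[[1,0,0,0.06,0,0,0],[1,0,0,0.05,0,0,0],[1,0,0,0.03,0,0,0],[1,0,0,0,0,0,0],[1,0,0,0,0,0,0],[1,0,0,0,0,0,0],[1,0,0,0,0,0,0],[1,0,0,0,0,0,0],[1,0,0,0,0,0,0],[1,0,0,0,0,0,0]])

```text
time: 39.1
position: [0.4805, 0.3061, 0.2568]
tool_rot: [0.749, 0.663, 0.0, 0.0]
ft_force: [0.4, 0.3, -0.9]
grip_width: 0.0516
```

Run:
```python
from h import *
plan((-.065,.055,.0935))
```

```text
t 39.1 grasp case [-0.0647  0.0556  0.0928] w [0.481 0.306 0.093] F [ 0.4  0.3 -0.9] gw 0.0516
 tool-now d [-0.02 -0.01 -0.03] rot [ 0. -0.  0.]  final-axes d [-0.02 -0.01 -0.03]
```

step_arm(steps=[[1,0,0,0.03,0,0,0],[1,0,0,0.02,0,0,0],[1,0,0,0,0,0,0],[0.3,0,0,0,0,0,0],[0,0,0,0,0,0,0],[-0.4,0,0,0,0,0,0],[-0.4,0,0,0,0,0,0],[-0.4,0,0,0,0,0,0],[-0.4,0,0,0,0,0,0],[-0.4,0,0,0,0,0,0]])

```text
time: 40.1
position: [0.4805, 0.3061, 0.2554]
tool_rot: [0.749, 0.663, -0.0, -0.0]
ft_force: [0.1, -0.3, -0.1]
grip_width: 0.0607
```

Run:
```python
from h import *
plan((-.065,.055,.0935))
```

```text
t 40.1 grasp case [-0.0648  0.0556  0.0914] w [0.48  0.306 0.091] F [ 0.1 -0.3 -0.1] gw 0.0607
 tool-now d [-0.02 -0.01 -0.08] rot [-0.  0.  0.]  final-axes d [-0.02 -0.01 -0.08]
```

step_arm(steps=[[-0.4,0,0,-0.4,0,0,0],[-0.4,0,0,-0.6,0,0,0],[-0.4,0,0,-0.9,0,0,0],[-0.4,0,0,-0.9,0,0,0],[-0.4,0,-0.3,-0.9,0,0,0],[-0.4,0,-0.6,-0.9,0,0,0],[-0.4,-0.5,-0.8,-0.9,0,0,0],[-0.4,-1,-0.3,0,0,0,0],[-0.4,-1,0,0,0,0,0],[-0.4,-1,0,0,0,0,0]])

```text
time: 41.1
position: [0.4195, 0.2247, 0.3942]
tool_rot: [0.748, 0.663, 0.001, 0.0]
ft_force: [0.6, 0.1, -0.3]
grip_width: 0.0609
```

step_arm(steps=[[-0.4,-1,0,0,0,0,0],[-0.4,-1,0,0,0,0,0],[-0.4,-1,0,0,0,0,0],[-0.4,-1,0,0,0,0,0],[-0.4,-1,0,0,0,0,0],[-0.4,-1,0,0,0,0,0],[-0.4,-1,0,0,0,0,0],[-0.4,0,0,0,0,0,0],[-0.4,0,0,0,0,0,0],[-0.4,0,0,0,0,0,0]])

```text
time: 42.1
position: [0.399, 0.0521, 0.3934]
tool_rot: [0.749, 0.663, 0.0, 0.0]
ft_force: [-0.2, -0.5, 0.4]
grip_width: 0.0611
```

Run:
```python
from h import *
p,d=eyes.camera('top'); overlay(p,"top",5,140,130,300,250,"t15",hood=1.18,rod=1.83); wheels(p); crop(p,140,150,420,290,2.8,"t15f"); wheels(p,(160,190,250,280),.107)
p,d=eyes.camera('scene'); crop(p,160,110,460,330,2.6,"s15")
plan(world_p=(.4256,-.3153,.043))
```

```text
wheel pix [368.4 256.5] n 50 rim hsv [15 86 83] world [ 0.4258 -0.3159  0.058 ] case [-0.0433 -0.5684  0.058 ]
wheel pix [182.8 232.9] n 56 rim hsv [ 47 118  99] world [0.4814 0.3046 0.107 ] case [-0.0636  0.0542  0.107 ]
t 42.2 grasp case [-0.1147 -0.2061  0.2292] w [0.399 0.052 0.229] F [ 0.4 -1.4 -0.1] gw 0.0607
 tool-now d [-14.47   2.82   7.45] rot [ 0.   -0.    0.01]  final-axes d [-14.47   2.85   7.45]
```

View pics/t15f.png

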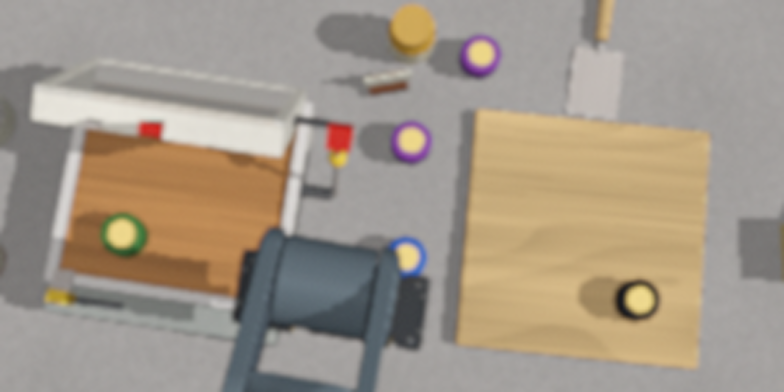

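View pics/s15.png

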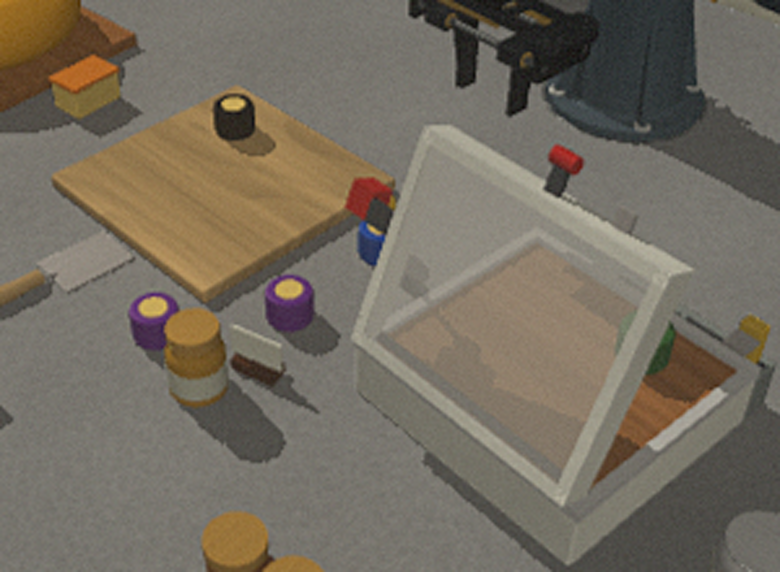

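Green stands in the case at (-0.064, 0.054). Now black, which is still at (0.4258,-0.3156).

step_arm(steps=[[-1,-1,0.2,0,0,0,0],[-1,-1,0.3,0,0,0,0],[-1,-1,0.3,0,0,0,0],[-1,-1,0.3,0,0,0,0],[-1,-1,0.3,0,0,0,0],[-1,-1,0.3,0,0,0,0],[-1,-1,0.3,0,0,0,0],[-1,-1,0.3,0,0,0,0],[-1,-1,0.3,0,0,0,0],[-1,-1,0.25,0,0,0,0]])

```text
time: 43.2
position: [0.44, -0.2056, 0.393]
tool_rot: [0.748, 0.663, 0.0, -0.0]
ft_force: [-0.9, -0.1, 0.0]
grip_width: 0.0873
```

step_arm(steps=[[-1,-1,0,0,0,0,0],[-1,-1,0,0.2,0,0,0],[-1,-1,0,0.4,0,0,0],[-1,-1,0,0.6,0,0,0],[-1,-0.45,0,0.7,0,0,0],[-1,0,0,0.7,0,0,0],[-1,0,0,0.7,0,0,0],[-1,0,0,0.6,0,0,0],[-1,0,0,0.1,0,0,0],[-1,0,0,0,0,0,0]])

```text
time: 44.2
position: [0.4263, -0.3151, 0.2927]
tool_rot: [0.748, 0.663, 0.0, -0.001]
ft_force: [-0.1, -0.1, 0.5]
grip_width: 0.087
```

Run:
```python
from h import *
plan(world_p=(.4256,-.3153,.043))
p,d=eyes.camera('scene'); crop(p,170,70,320,180,5,"s16")
print(((proj("scene",(.4256,-.3153,.058))-[170,70])*5).round())
```

```text
t 44.2 grasp case [-0.043  -0.5674  0.1287] w [ 0.426 -0.315  0.129] F [-0.1 -0.1  0.5] gw 0.087
 tool-now d [-0.01 -0.03  3.43] rot [-0.01 -0.01  0.01]  final-axes d [-0.01 -0.03  3.43]
[393. 398.]
```

View pics/s16.png

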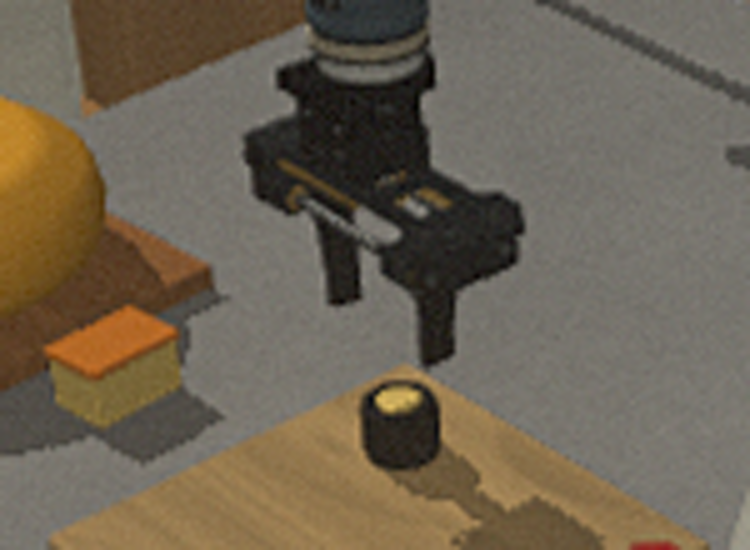

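step_arm(steps=[[-1,0,0,0.5,0,0,0],[-1,0,0,0.7,0,0,0],[-1,0,0,0.7,0,0,0],[-1,0,0,0.7,0,0,0],[-1,0,0,0.5,0,0,0],[-1,0,0,0.3,0,0,0],[-0.4,0,0,0,0,0,0],[0,0,0,0,0,0,0],[0.3,0,0,0,0,0,0],[1,0,0,0,0,0,0]])

```text
time: 45.25
position: [0.4261, -0.3158, 0.2088]
tool_rot: [0.749, 0.663, 0.0, 0.001]
ft_force: [0.4, -0.3, 0.2]
grip_width: 0.0627
```

step_arm(steps=[[1,0,0,0,0,0,0],[1,0,0,0,0,0,0],[1,0,0,0,0,0,0],[1,0,0,0,0,0,0],[1,0,0,-0.5,0,0,0],[1,0,0,-0.9,0,0,0],[1,0,0,-0.9,0,0,0],[1,0,0,-0.9,0,0,0],[1,0,0,-0.9,0,0,0],[1,0,0,-0.9,0,0,0]])

```text
time: 46.25
position: [0.4256, -0.3155, 0.3344]
tool_rot: [0.749, 0.663, -0.0, -0.0]
ft_force: [0.0, -0.0, -1.8]
grip_width: 0.0515
```

Run:
```python
from h import *
plan((-.065,-.055,.0925))
p,d=eyes.camera('scene'); crop(p,170,50,320,160,5,"s17")
```

```text
t 46.25 grasp case [-0.0435 -0.568   0.1704] w [ 0.426 -0.315  0.17 ] F [ 0.  -0.  -1.8] gw 0.0515
 tool-now d [20.52 -0.85  3.11] rot [-0.  0.  0.]  final-axes d [20.52 -0.86  3.12]
```

View pics/s17.png

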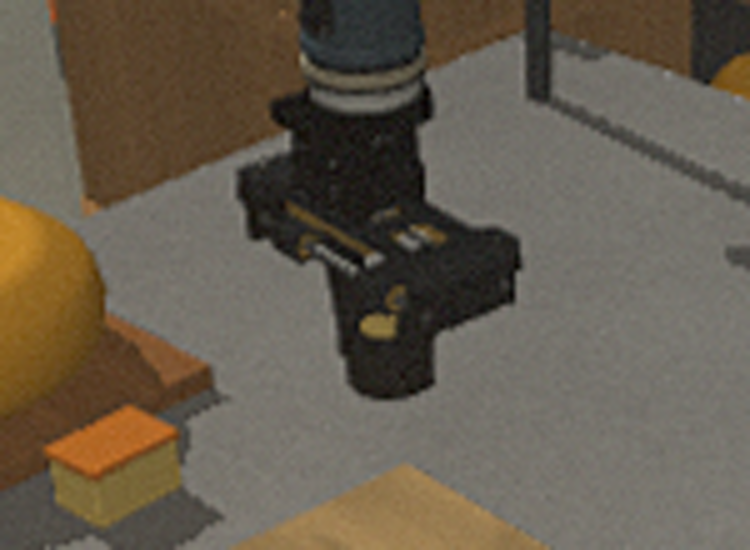

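step_arm(steps=[[1,0.3,-0.3,-0.4,0,0,0],[1,0.9,-0.4,-0.4,0,0,0],[1,0.9,-0.4,-0.4,0,0,0],[1,0.9,-0.4,-0.4,0,0,0],[1,0.9,-0.4,-0.4,0,0,0],[1,0.9,-0.4,-0.2,0,0,0],[1,0.9,-0.4,0,0,0,0],[1,0.9,0,0,0,0,0],[1,0.9,0,0,0,0,0],[1,0.9,0,0,0,0,0]])

```text
time: 47.3
position: [0.3832, -0.0974, 0.3876]
tool_rot: [0.749, 0.663, -0.0, -0.001]
ft_force: [0.6, -0.3, -0.8]
grip_width: 0.0514
```

step_arm(steps=[[1,0.9,0,0,0,0,0],[1,0.9,0,0,0,0,0],[1,0.9,0,0,0,0,0],[1,0.9,0,0,0,0,0],[1,0.9,0,0,0,0,0],[1,0.9,0,0,0,0,0],[1,0.9,0,0,0,0,0],[1,0.9,0,0,0,0,0],[1,0.9,0,0,0,0,0],[1,0.9,0,0,0,0,0]])

```text
time: 48.3
position: [0.4104, 0.1253, 0.3874]
tool_rot: [0.749, 0.663, -0.001, -0.001]
ft_force: [0.5, -1.0, -2.0]
grip_width: 0.0518
```

Run:
```python
from h import *
plan((-.065,-.055,.0935))
```

```text
t 48.3 grasp case [-0.1128 -0.1325  0.2234] w [0.41  0.125 0.223] F [ 0.5 -1.  -2. ] gw 0.0518
 tool-now d [3.1  1.91 5.19] rot [-0.02  0.    0.  ]  final-axes d [3.1  1.89 5.2 ]
```

step_arm(steps=[[1,0.7,0,0,0,0,0],[1,0.9,0.2,0,0,0,0],[1,0.9,0.4,0,0,0,0],[1,0.55,0.5,0,0,0,0],[1,0,0.5,0.3,0,0,0],[1,0,0.3,0.6,0,0,0],[1,0,0,0.8,0,0,0],[1,0,0,0.7,0,0,0],[1,0,0,0.5,0,0,0],[1,0,0,0.4,0,0,0]])

```text
time: 49.3
position: [0.4673, 0.1932, 0.3038]
tool_rot: [0.749, 0.663, -0.002, -0.001]
ft_force: [0.6, 0.4, -0.9]
grip_width: 0.0518
```

step_arm(steps=[[1,0,0,0.4,0,0,0],[1,0,0,0.4,0,0,0],[1,0,0,0.4,0,0,0],[1,0,0,0.3,0,0,0],[1,0,0,0.2,0,0,0],[1,0,0,0.1,0,0,0],[1,0,0,0.05,0,0,0],[1,0,0,0,0,0,0],[1,0,0,0,0,0,0],[1,0,0,0,0,0,0]])

```text
time: 50.3
position: [0.4682, 0.1943, 0.2597]
tool_rot: [0.749, 0.663, 0.0, 0.0]
ft_force: [0.1, 1.0, -0.8]
grip_width: 0.0516
```

Run:
```python
from h import *
plan((-.065,-.055,.0938))
```

```text
t 50.3 grasp case [-0.0632 -0.0568  0.0957] w [0.468 0.194 0.096] F [ 0.1  1.  -0.8] gw 0.0516
 tool-now d [ 0.07 -0.07  0.07] rot [ 0.01 -0.    0.  ]  final-axes d [ 0.07 -0.07  0.07]
```

step_arm(steps=[[1,0,0,0.05,0,0,0],[1,0,0,0.04,0,0,0],[1,0,0,0.02,0,0,0],[1,0,0,0,0,0,0],[1,0,0,0,0,0,0],[0.3,0,0,0,0,0,0],[0,0,0,0,0,0,0],[-0.4,0,0,0,0,0,0],[-0.4,0,0,0,0,0,0],[-0.4,0,0,0,0,0,0]])

```text
time: 51.3
position: [0.4681, 0.1943, 0.2565]
tool_rot: [0.749, 0.663, 0.0, 0.0]
ft_force: [-0.6, -0.3, 0.4]
grip_width: 0.0601
```

step_arm(steps=[[-0.4,0,0,0,0,0,0],[-0.4,0,0,-0.4,0,0,0],[-0.4,0,0,-0.6,0,0,0],[-0.4,0,0,-0.9,0,0,0],[-0.4,0,0,-0.9,0,0,0],[-0.4,0,-0.3,-0.9,0,0,0],[-0.4,0,-0.6,-0.9,0,0,0],[-0.4,-0.5,-0.8,-0.9,0,0,0],[-0.4,-1,-0.3,0,0,0,0],[-0.4,-1,0,0,0,0,0]])

```text
time: 52.3
position: [0.4092, 0.1382, 0.3955]
tool_rot: [0.748, 0.664, 0.001, 0.0]
ft_force: [0.6, 0.1, 0.3]
grip_width: 0.0611
```

step_arm(steps=[[-0.4,-1,0,0,0,0,0],[-0.4,-1,0,0,0,0,0],[-0.4,-1,0,0,0,0,0],[-0.4,-1,0,0,0,0,0],[-0.4,-1,0,0,0,0,0],[-0.4,-1,0,0,0,0,0],[-0.4,-1,0,0,0,0,0],[-0.4,0,0,0,0,0,0],[-0.4,0,0,0,0,0,0],[-0.4,0,0,0,0,0,0]])

```text
time: 53.3
position: [0.3894, -0.0348, 0.3943]
tool_rot: [0.749, 0.663, 0.0, -0.0]
ft_force: [0.1, -0.2, 0.5]
grip_width: 0.0612
```

Run:
```python
from h import *
print(status.get_obs()["time"])
p,d=eyes.camera('top'); overlay(p,"top",5,140,130,300,280,"t20",hood=1.18,rod=1.83); crop(p,100,120,440,290,2.3,"t20f"); wheels(p,(160,190,250,280),.107)
C=cloud("top",d)
for u,v in ((183,233),(222,240)): print(C[v-2:v+3,u-2:u+3,2].mean())
p,d=eyes.camera('scene'); crop(p,160,110,460,330,2.6,"s20")
```

```text
53.3
wheel pix [182.9 232.9] n 57 rim hsv [ 47 117 100] world [0.4814 0.3043 0.107 ] case [-0.0636  0.054   0.107 ]
wheel pix [216.7 238.2] n 53 rim hsv [12 59 43] world [0.4673 0.1932 0.107 ] case [-0.0641 -0.0581  0.107 ]
0.1078413473426521
0.16372457176548003
```

View pics/t20.png

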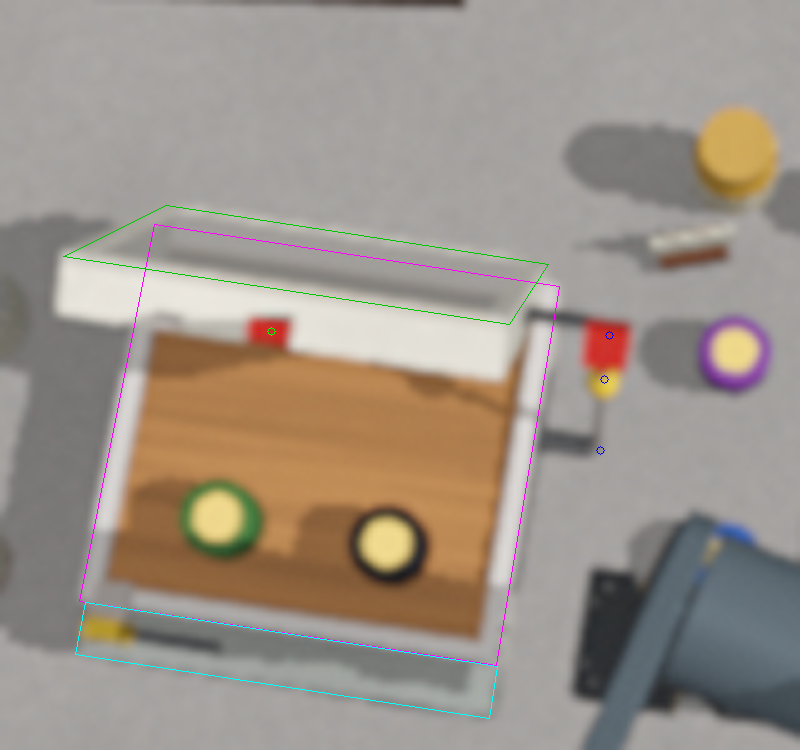

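View pics/t20f.png

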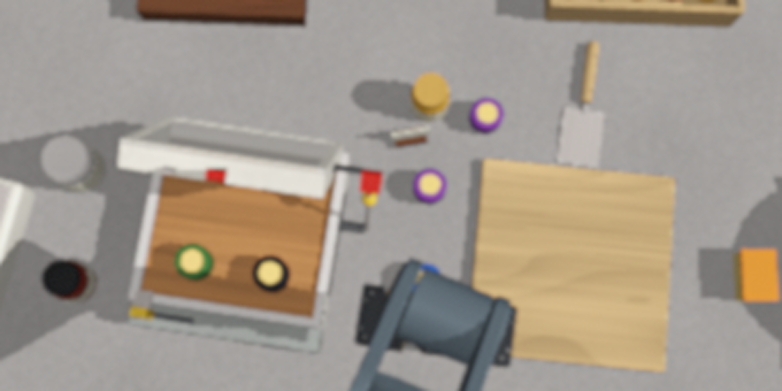

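View pics/s20.png

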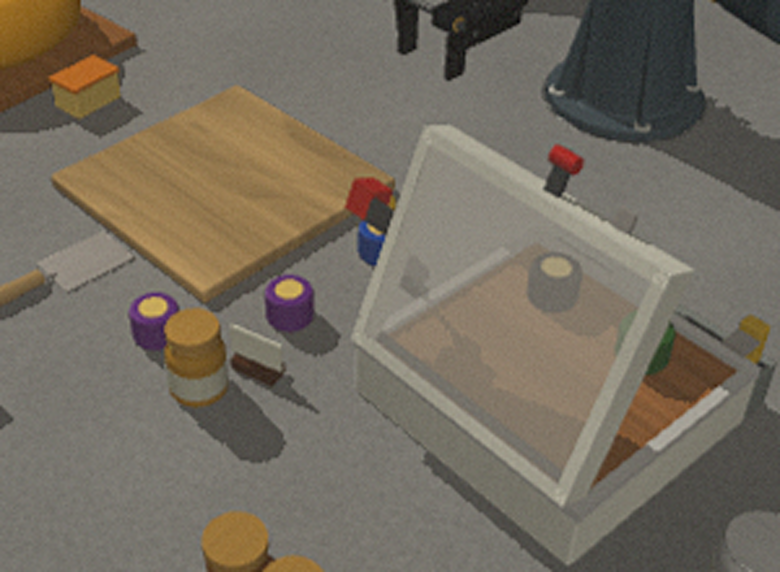

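Run:
```python
from h import *
from rig import robot
p,d=eyes.camera('top');C=cloud("top",d)
for u,v in ((183,233),(217,238)): print(C[v-3:v+4,u-3:u+4,2].mean(),C[v-3:v+4,u-3:u+4,2].std())
wheels(p,(160,190,250,280),.107)
print(robot.hand_in())
```

```text
0.1070949661853465 0.0025224132389757765
0.10738288943388917 0.0029047598625183807
wheel pix [182.9 232.9] n 57 rim hsv [ 47 118  99] world [0.4814 0.3043 0.107 ] case [-0.0636  0.054   0.107 ]
wheel pix [216.7 238.2] n 54 rim hsv [ 7 53 43] world [0.4674 0.1929 0.107 ] case [-0.064  -0.0583  0.107 ]
the job is handed in; nothing more can be done
None
```

The case is set up and the job is handed in, at about 53 s. I slid the lock to its end stop, raised the hood to its back stop, and swung the rod to its stop. I then lowered the hood until it rested on the rod. Only the green and black wheels were on the board, and both are now in the case.

**Wheels:** the last images put green at case (-0.064, 0.054) and black at (-0.064, -0.058). Their tops read about 107 mm above the counter, the height of a wheel standing flat on the tray.

**Hood and rod:** the hood stayed at about 1.18 rad after release. That is the low end of the expected 1.18 to 1.25 range but inside the required 1.10 to 1.32. The rod moved forward from its stop to about 1.81 rad as the hood settled. I work out that the tip sits about 3 to 5 mm from its seat, so it should be in the socket, but the block hides the tip and I could not see it directly.

**Everything else:** the jars, tin, cheese block, price card, spreader and the blue and purple look-alikes looked unmoved in the images, and the robot was clear of everything. No check failed or disagreed, apart from a view offset of about 3 mm between the two cameras, which did not affect the grasps.

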